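# Square a weld coupon and lay it in the bend press

## Task

Take the weld coupon, the plate of middle height with the weld seam across it, out of the rack, lay it flat on the squaring plate, push it snug against both fences and let go of it there. Then pick it up again squarely and lay it flat across the two rollers of the press's bend die, square to them, with its weld midway between the rollers and the coupon centred along their length. Leave the other two plates where they are in the rack, and the spray can and the grey bottle where they stand.

Things in the scene. Friction and masses are not known exactly. Their poses are not given: they have to be found in the camera images.
- coupon_mid (a point): centre of the weld coupon: loose aluminium plate 150 x 46 x 12 mm, 0.2-0.3 kg, thin weld seam across the middle of both faces. x along the 150 mm, y through the thickness, z along the 46 mm. Starts standing on its long edge in one of the rack's slots (z up); must end flat (y vertical, any face up, any end first). On its edge it stands by itself, but tips onto its face when pushed sideways 30 mm up.
- rack: plywood rack fixed on the bench, 170 (x) x 160 mm; origin at the centre of its underside, z up. Floor 8 mm thick. Three slots along x at y = -55, 0, +55 mm, 16 mm wide, one plate in each; which is where varies. Posts 20 mm high hold the plates only at their ends (48 to 76 mm from the middle); the middle 96 mm is free for fingers.
- plate_tall: plain aluminium plate 150 x 12 x 64 mm standing on edge in the rack (stays there); origin at the centre of its underside
- plate_low: plain aluminium plate 150 x 12 x 30 mm standing on edge in the rack (stays there); origin at the centre of its underside
- squaring: squaring plate: dark steel base 240 (x) x 190 (y) x 10 mm fixed on the bench; origin at the centre of its underside, z up. Two bright fences stand 18 mm above its top. Side fence along x, inner face at y = -70 mm, 20 mm thick, two blocks x = -55 to -18 and 58 to 115 mm, between them a 76 mm finger gap. End fence along y, inner face at x = +95 mm, from y = -70 to +35 mm.
- squared (a point): point on the squaring plate (same axes as it) where the centre of the coupon lies when it is flat and snug against both fences, its length along x: x = 20, y = -47, z = 16 mm from the squaring plate's origin. The coupon's middle is then at the finger gap of the side fence, so a finger fits on either side of its 46 mm width.
- die_mid (a point): middle of the bend die in front of the press: midway between the two rollers, level with their tops (102 mm above the bench), z up. Steel rollers, 20 mm diameter, 70 mm long, parallel to y, axes at x = -50 and +50 mm; 17 mm free depth below their tops between them. The coupon lies across them, its length along x, its centre 6 mm above this point.
- press: white bench press, fixed; origin on the bench straight below the middle of the die, same axes. Its bed is 60 mm high, x = -100 to 100 mm, y = +60 to -180 mm; the press head with columns and striped head plate, 450 mm tall, 280 mm wide, stands behind from y = -180 to -430 mm.
- coupon: the same coupon's body (origin at the centre of the long edge that is underneath at the start)
- can: white spray can, upright, 60 mm across, 130 mm tall, loose bystander; stays where it is
- flask: grey bottle, upright, 60 mm across, 150 mm tall, loose bystander; stays where it is

How it is judged:
On the way:
1. the coupon lies flat on the squaring plate, snug against both fences (within 2 mm, square within 1.3 degrees), and has been let go of (angle between the y axis of coupon_mid and the z axis of squaring, either way round below 0.04 rad and angle between the x axis of coupon_mid and the x axis of squaring, either way round below 0.023 rad and y of coupon_mid in the frame of squaring between -0.05 and -0.045 m and x of coupon_mid in the frame of squaring between 0.018 and 0.023 m and z of coupon_mid in the frame of squaring below 0.019 m and contact force between the fingers and coupon below 0.1 N and linear speed of coupon below 0.01 m/s and angular speed of coupon below 0.1 rad/s), for 0.3 s.
At the end, for the whole second after the job is handed in: The coupon lies at rest, released, flat on both rollers of the die: its centre within 6 mm of midway between the rollers and within 8 mm of the middle of their length, its length square to the rollers within 2.5 degrees (x of coupon_mid in the frame of die_mid between -0.006 and 0.006 m and y of coupon_mid in the frame of die_mid between -0.008 and 0.008 m and z of coupon_mid in the frame of die_mid between 0.003 and 0.009 m and angle between the y axis of coupon_mid and the z axis of die_mid, either way round below 0.04 rad and angle between the x axis of coupon_mid and the x axis of die_mid, either way round below 0.045 rad and linear speed of coupon below 0.01 m/s and angular speed of coupon below 0.1 rad/s); the robot touches nothing.
It fails at once if one of the two other plates is shifted by more than 15 mm (distance of any of plate_tall, plate_low from where it was at the start of the episode above 0.015 m).
It fails at once if the spray can or the grey bottle is shifted by more than 15 mm (distance of any of can, flask from where it was at the start of the episode above 0.015 m).
It also fails if it takes over 58 s, if anything falls off the work surface, if the arm or the gripper's body presses on something with over 40 N, if the wrist force passes 120 N, or if a joint passes its speed limit or range.

## Robot

A 7-joint arm with a two-finger parallel gripper is mounted at the origin on the work surface. World frame = base frame: x ahead of the robot, y to its left, z up, the work surface at z = 0. Lengths are in m, angles in rad, forces in N, time in s.
With the tool pointing down it reaches from about 0.4 to 0.85 m from the base axis. Payload 6.9 kg.
Tool frame: the origin (TCP) lies between the finger pads; the fingertips stand 11 mm ahead of it and the grasp point (between the pads) lies 8 mm behind it; z points along the fingers, y is the direction in which the jaws open and shut (so a half turn about z gives the same grasp; the last joint's range is limited). The gripper opens to 85 mm and grips with 20 to 120 N. Pads are 22 mm wide; open, the fingers measure 114 mm over their backs; the gripper's body (76 mm by 85 mm) begins 54 mm behind the grasp point. The pads swing forward as they close: fully open they stand 13 mm farther back than shut.
Start: joints at [1.45, 0.507, -0.238, 1.5, 0.126, 1.149, -0.155], TCP at [0.14, -0.609, 0.242] pointing down, gripper open.
Joint ranges: [-3.08, 3.08], [-0.24, 2.05], [-1.43, 1.35], [0, 2.5], [-1.52, 4.66], [0.17, 1.96], [-2.89, 2.89]. Speed limits (rad/s): [2.39, 2.39, 3.14, 3.14, 3.14, 3.14, 3.14].

## Interface

Orientations are given as a unit quaternion [w, x, y, z].
In Python, from bench import env, eyes gives the robot as it stands. The module is installed in compiled form; this text tells all that it offers.
- The arm moves only by the tool servo_tool, never from a script. Its argument "deltas" is a list of rows, each an object with "jaw": the finger opening in m, from 0 to 0.0854; "travel": the shift along the tool's x, y, z in m, a list of three; "spin": the turn about the tool's z in rad. A call has 1 to 10 rows; each row is the pose to reach, as a shift and turn from the pose commanded when the call began, along the tool's axes at that moment; what a row does not reach only later rows make up. A row lasts 1/12 s, in which the tool goes at most 41.7 mm and 7.16 degrees, less where a joint would pass 70% of its speed; a pose out of reach is approached as far as the arm can. A call with a gripper value outside its range is refused whole. The fingers move at their own pace and stop on an object; "grip_force" is the grip in N (left out, the last holds). Time passes only in rows, so rows that repeat a pose let the fingers close. It gives the time, the measured TCP pose, the force and the opening at its end, in the units of the state.
- env.observe(): the state, without advancing time (a new reading comes with each control period).
- eyes.get_image(name): name is "scene" or "top"; returns a dict with "img" (480x640x3 uint8, blue, green, red), "K" (3x3 intrinsics, pixels), "dist_coeffs" ([k1, k2, p1, p2, k3] as OpenCV has them; the pictures are not rectified), "origin" and "attitude" of the camera in the world. Camera axes: x right, y down, z forward; pixel columns grow to the right and rows downward; lengths in m; the calibration is good to about 2 mm. A picture is of the moment at which its call begins. There is no depth.
- env.job_done(): hands the job in, once; it reports no verdict.
Trained networks look in the newest picture that a camera, given by its name, has taken for a name from the list of things; names that differ only in an ending like _2 or _b are one class to them, and where a whole thing is asked for, a point or a joint stands for the part that bears it (a point fixed in the world has none). Each returns a list of dicts, best first, with "score" (0 to 1); they miss things now and then, are a little off and sometimes report something else, mostly with a low value. They report only what shows in the picture. A call takes as long as a camera call.
- eyes.look_for(camera, label): "point" ([x, y, z] in m, in the coordinates of the camera as it stood for that picture, good to about 4 mm: the middle of the surface that is visible of it).
The state is a dict: "time": time; "joints": joint angles; "qvel": joint speeds; "joint_efforts": joint torques, N m; "ee_pos": TCP position; "ee_rot": TCP orientation; "contact_force": force on the tool from outside, world axes, zero at the start; "torque": the same for the moment, N m; "finger_gap": finger opening in m.
Only numpy, scipy, OpenCV 4.12 (cv2) and the standard library are available. Lean on these libraries where they do the work, as an engineer would, in place of code of your own. Each camera call takes 0.05 s, during which the arm holds its last target.

## Working session

There is one attempt and no reset: what is moved stays moved. The work goes in short steps, Python scripts to look and compute and a tool call to move; the robot and the scene stay as the last step left them, time stands still between calls to the robot, and variables do not carry over. Pictures are saved under pics/ and viewed, and the job is handed in when it is done.

Besides the shell and the picture viewer there is one more tool, called after "Emit:" by a JSON object that holds its "method" and its "body". servo_tool: Moves the arm, as the interface text tells. Its arguments: {"type":"object","properties":{"deltas":{"type":"array","items":{"type":"object","properties":{"jaw":{"type":"number"},"travel":{"type":"array","items":{"type":"number"}},"spin":{"type":"number"}}}},"grip_force":{"type":"number"}},"required":["deltas"]}

```bash
mkdir -p pics; cat > h.py <<'E'
from bench import env, eyes
import numpy as np, cv2
from scipy.spatial.transform import Rotation as R
def RR(q): q=np.array(q); return R.from_quat([q[1],q[2],q[3],q[0]]).as_matrix()
def att(d):
    a=np.array(d['attitude'],float)
    return a if a.shape==(3,3) else RR(a)
def ray(d,u,v):
    p=cv2.undistortPoints(np.array([[[u,v]]],float),np.array(d['K']),np.array(d['dist_coeffs']))[0,0]
    return att(d)@np.array([p[0],p[1],1.])
def onz(d,u,v,z):
    r=ray(d,u,v); o=np.array(d['origin']); return o+r*(z-o[2])/r[2]
def proj(d,P):
    A=att(d); P=np.atleast_2d(P); c=(P-np.array(d['origin']))@A
    return cv2.projectPoints(c.reshape(-1,1,3),np.zeros(3),np.zeros(3),np.array(d['K']),np.array(d['dist_coeffs']))[0][:,0]
E
python3 - <<'E'
from h import *
s=env.observe(); print(s)
for n in ['scene','top']:
    d=eyes.get_image(n); cv2.imwrite(f'pics/{n}0.png',d['img'])
    print(n,d['K'],d['dist_coeffs'],d['origin'],d['attitude'])
    for l in ['coupon','plate_tall','plate_low','rack','squaring','press','can','flask']:
        for r in eyes.look_for(n,l)[:2]:
            w=att(d)@np.array(r['point'])+np.array(d['origin']); print(l,round(r['score'],2),w.round(3),proj(d,w).round(0))
E
```

```text
{'time': 0.0, 'joints': array([ 1.45048679,  0.50832348, -0.23752151,  1.50114687,  0.12566285,
        1.14890122, -0.15478288]), 'qvel': array([1.38210320e-03, 1.54767118e-03, 6.58789245e-04, 6.90437097e-04,
       8.84217927e-05, 5.69422259e-04, 2.13374384e-04]), 'joint_efforts': array([-2.35325888e-04, -6.20610380e+01, -2.18707971e+00, -2.49661088e+01,
        1.26316206e-02,  1.21920265e-02, -2.23528268e-06]), 'ee_pos': array([ 0.13975784, -0.60866812,  0.24143361]), 'ee_rot': array([-8.91211495e-04,  9.93631615e-01,  1.12673907e-01, -1.03543781e-04]), 'contact_force': array([-0.3858426 ,  0.18837574,  0.11919982]), 'torque': array([-0.06799016,  0.06909499, -0.01822103]), 'finger_gap': 0.08539227713012343}
scene [[484.75012535   0.         322.69766158]
 [  0.         484.75012535 241.40158151]
 [  0.           0.           1.        ]] [0.03485746 0.         0.         0.         0.        ] [1.04733667 0.25574391 0.77650153] [-0.1629682   0.50929622  0.8070403  -0.25048888]
coupon 0.73 [0.563 0.246 0.053] [[433. 270.]]
plate_tall 0.79 [0.546 0.355 0.065] [[500. 283.]]
plate_t
[... 467 characters left out ...]
   0.           1.        ]] [-0.03682811  0.          0.          0.          0.        ] [0.52768169 0.05321272 1.26495959] [-0.01998214  0.71303234 -0.70023418  0.02928621]
coupon 0.64 [0.551 0.246 0.057] [[215. 274.]]
plate_tall 0.28 [ 0.538 -0.48   0.068] [[541. 285.]]
plate_low 0.76 [0.536 0.304 0.038] [[191. 280.]]
plate_low 0.67 [ 0.54  -0.48   0.071] [[542. 284.]]
rack 0.79 [0.537 0.291 0.008] [[199. 280.]]
squaring 0.74 [0.538 0.017 0.01 ] [[318. 282.]]
squaring 0.55 [ 0.72  -0.173  0.106] [[408. 199.]]
press 0.71 [ 0.538 -0.482  0.076] [[543. 285.]]
can 0.66 [0.714 0.185 0.128] [[241. 197.]]
can 0.55 [0.549 0.244 0.051] [[216. 275.]]
flask 0.63 [ 0.72  -0.171  0.105] [[407. 198.]]
```

View pics/scene0.png

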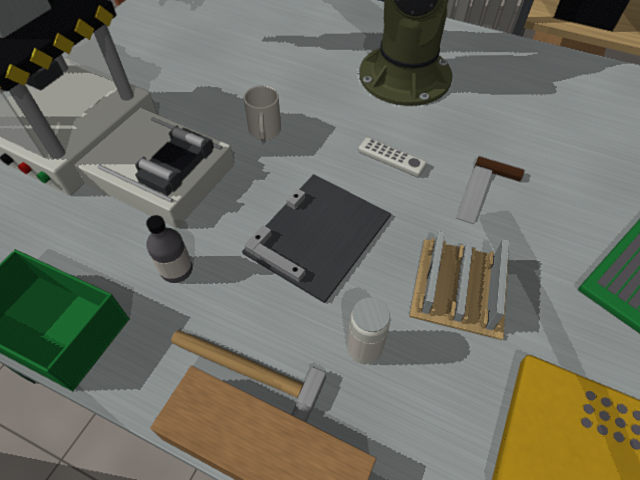

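View pics/top0.png

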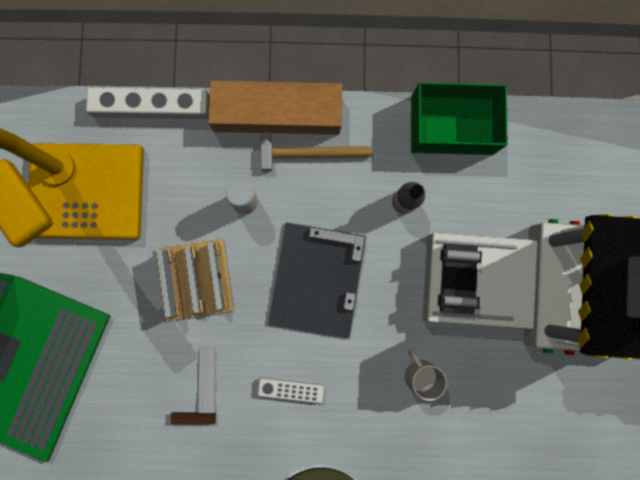

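```bash
python3 - <<'E'
from h import *
for n in ['scene','top']:
    d=eyes.get_image(n); np.save(f'{n}.npy',d,allow_pickle=True)
    print(n,proj(d,[[0,0,0],[0,0.1,0],[0,-.1,0],[.1,0,0],[0.14,-0.609,0.242]]).round(1).tolist())
    print(att(d).round(3).tolist())
    im=d['img']
    if n=='scene':
        c={'rack':(395,215,130,130),'sq':(235,165,170,140),'die':(70,90,180,135),'base':(340,0,140,110)}
    else: c={'rack':(140,225,110,110),'sq':(255,210,120,140),'die':(415,220,130,120)}
    for k,(x,y,w,h) in c.items():
        f=min(800/w,600/h); f=int(f)
        cv2.imwrite(f'pics/{n}_{k}.png',cv2.resize(im[y:y+h,x:x+w],None,fx=f,fy=f,interpolation=cv2.INTER_CUBIC)); print(n,k,x,y,f)
E
```

```text
scene [[405.6, 75.2], [443.4, 86.1], [369.2, 64.6], [391.5, 98.4], [147.1, -56.8]]
[[-0.428, 0.74, -0.518], [0.904, 0.356, -0.238], [0.008, -0.57, -0.821]]
scene rack 395 215 4
scene sq 235 165 4
scene die 70 90 4
scene base 340 0 5
top [[320.7, 517.8], [276.9, 517.3], [364.5, 518.3], [321.5, 473.5], [648.3, 496.7]]
[[0.018, -0.997, 0.07], [-1.0, -0.019, -0.013], [0.014, -0.07, -0.997]]
top rack 140 225 5
top sq 255 210 4
top die 415 220 5
```

```bash
ls pics
```

```text
scene0.png
scene_base.png
scene_die.png
scene_rack.png
scene_sq.png
top0.png
top_die.png
top_rack.png
top_sq.png
```

View pics/scene_base.png

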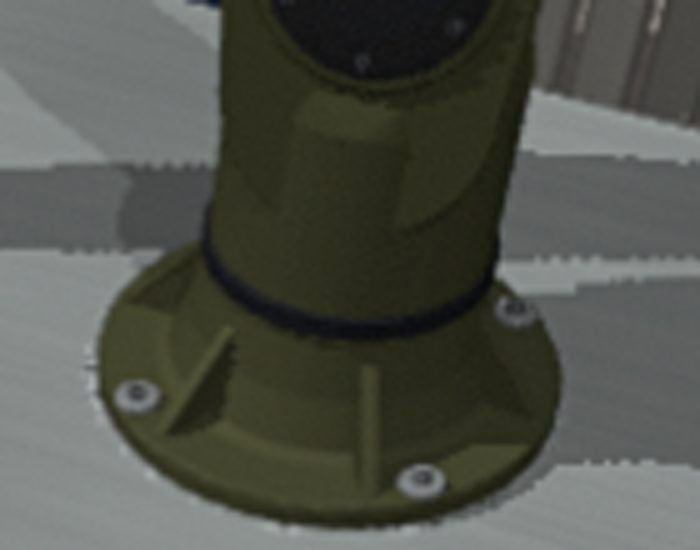

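View pics/scene_rack.png

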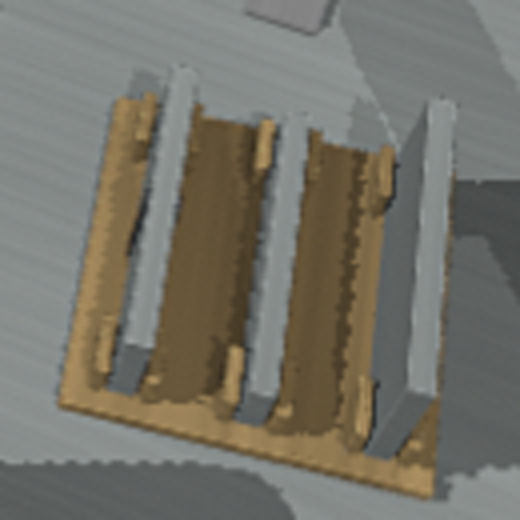

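View pics/top_rack.png

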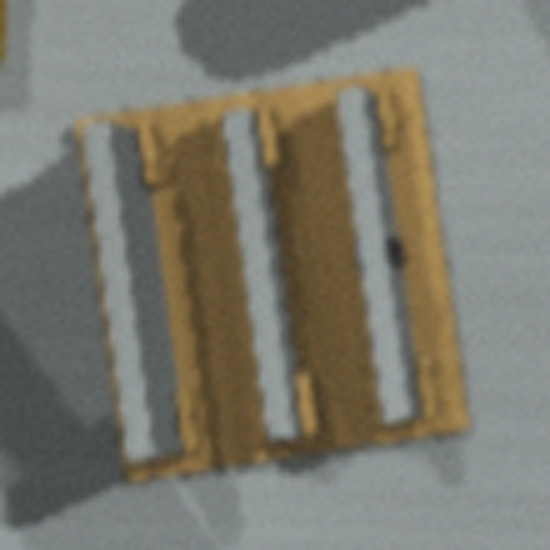

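View pics/scene_sq.png

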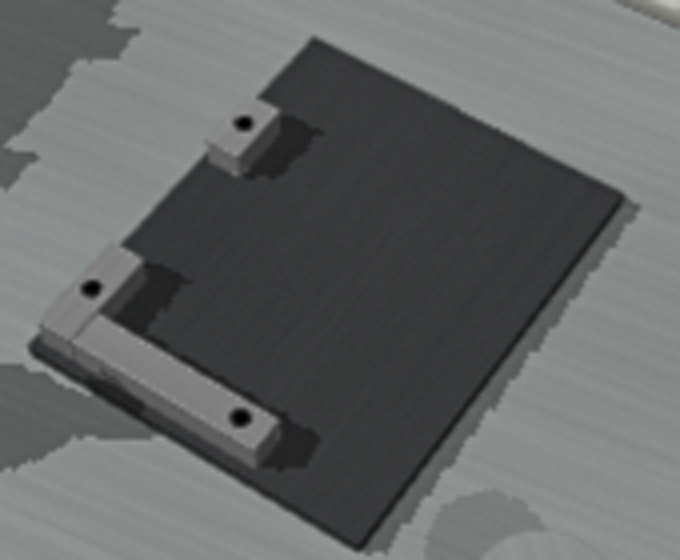

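View pics/top_sq.png

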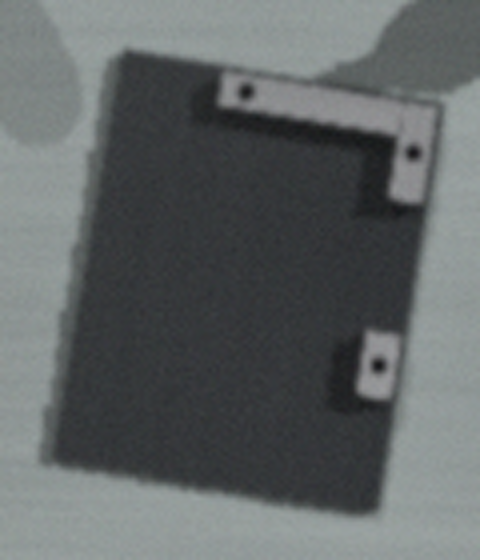

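View pics/scene_die.png

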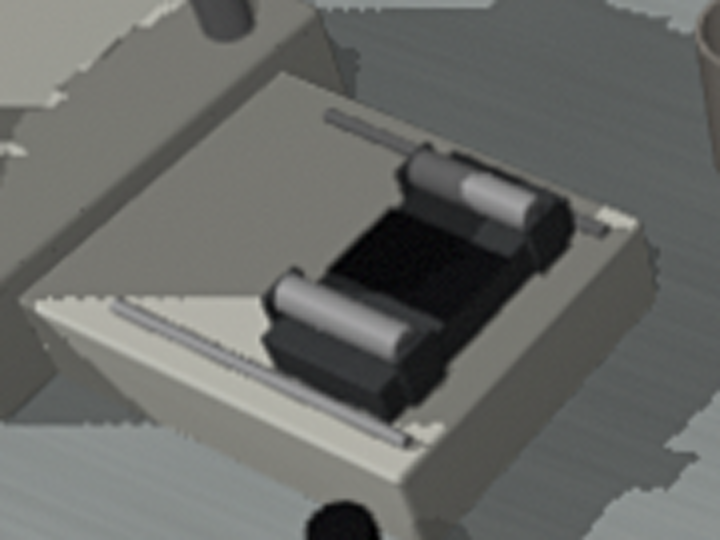

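View pics/top_die.png

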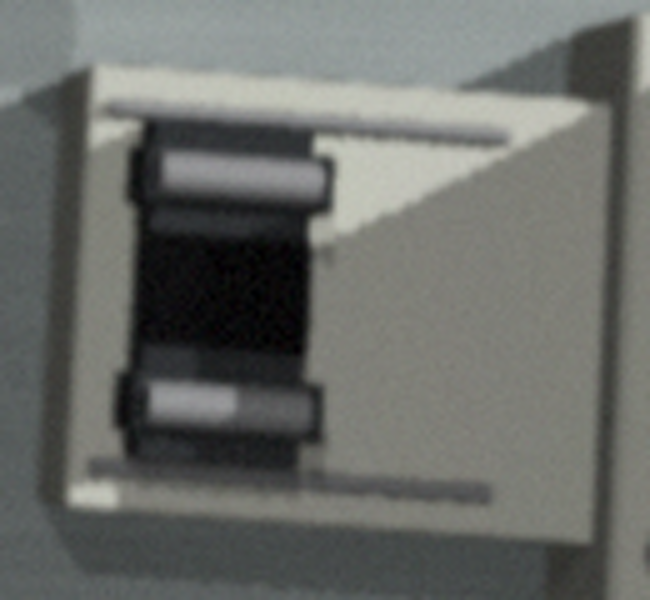

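```bash
python3 - <<'E'
from h import *
S=np.load('scene.npy',allow_pickle=True).item(); T=np.load('top.npy',allow_pickle=True).item()
for u,v in [(360,74),(452,78),(404,105),(380,97.5),(430,100)]:
    for z in (0,.015): print(onz(S,u,v,z).round(4),np.hypot(*onz(S,u,v,z)[:2]).round(4))
print('top')
im=T['img']; cv2.imwrite('pics/topb.png',cv2.resize(im[440:480,270:370],None,fx=8,fy=8,interpolation=cv2.INTER_CUBIC))
t=np.linspace(0,2*np.pi,73)
print(proj(T,[[.093,0,.01],[.095,0,.0]]))
E
```

```text
[ 0.046  -0.1065  0.    ] 0.116
[ 0.0653 -0.0995  0.015 ] 0.119
[-0.0399  0.11    0.    ] 0.117
[-0.0189  0.1128  0.015 ] 0.1144
[ 0.1096  0.0358 -0.    ] 0.1153
[0.1277 0.04   0.015 ] 0.1338
[ 0.1089 -0.0267  0.    ] 0.1122
[ 0.1271 -0.0213  0.015 ] 0.1288
[0.0649 0.0866 0.    ] 0.1082
[0.0839 0.0898 0.015 ] 0.1229
top
[[321.575212   478.0932234 ]
 [321.42992963 475.66931711]]
```

View pics/topb.png

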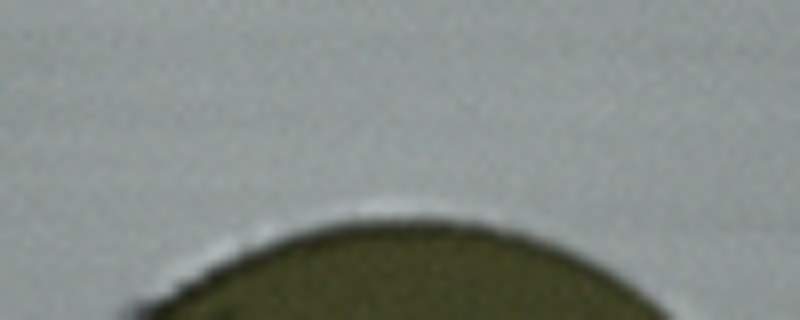

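```bash
python3 - <<'E'
from h import *
S=np.load('scene.npy',allow_pickle=True).item(); T=np.load('top.npy',allow_pickle=True).item()
def c(x,y,o,f): return ((x+.5)/f+o[0]-.5,(y+.5)/f+o[1]-.5)
def pr(n,s,t,z):
    a=onz(S,*s,z); b=onz(T,*t,z)
    # triangulate
    r1=ray(S,*s); r2=ray(T,*t); A=np.stack([r1,-r2],1); k=np.linalg.lstsq(A,np.array(T['origin'])-np.array(S['origin']),rcond=None)[0]
    p=np.array(S['origin'])+k[0]*r1; q=np.array(T['origin'])+k[1]*r2
    print(n,a.round(4),b.round(4),'tri',((p+q)/2).round(4),np.linalg.norm(p-q).round(4))
s=lambda x,y:c(x,y,(395,215),4); t=lambda x,y:c(x,y,(140,225),5)
pr('rack ++',s(433,492),t(80,122),.004)
pr('rack +-',s(60,403),t(415,70),.004)
s=lambda x,y:c(x,y,(235,165),4); t=lambda x,y:c(x,y,(255,210),4)
pr('sq far-left',s(314,37),t(380,515),.01)
pr('sq far-right',s(627,195),t(45,463),.01)
pr('sq near',s(362,545),t(122,50),.01)
pr('hole small',s(243,123),t(378,366),.028)
pr('hole corner',s(91,288),t(412,152),.028)
pr('hole end',s(240,417),t(245,92),.028)
s=lambda x,y:c(x,y,(70,90),4); t=lambda x,y:c(x,y,(415,220),5)
pr('bed +x+y',s(405,482),t(92,67),.06)
pr('bed -x+y',s(640,225),t(65,505),.06)
pr('flask/can',(157,223),(414,190),.15)
E
```

```text
rack ++ [0.6073 0.3933 0.004 ] [0.607  0.3947 0.004 ] tri [0.607  0.394  0.0038] 0.0014
rack +- [0.6367 0.2367 0.004 ] [0.6341 0.2394 0.004 ] tri [0.6348 0.2382 0.0014] 0.0033
sq far-left [ 0.4144 -0.0599  0.01  ] [ 0.4091 -0.0593  0.01  ] tri [ 0.4091 -0.061   0.0042] 0.0028
sq far-right [0.4422 0.1283 0.01  ] [0.4356 0.1336 0.01  ] tri [0.4363 0.1306 0.0042] 0.0071
sq near [0.6779 0.0922 0.01  ] [0.6748 0.0943 0.01  ] tri [0.6758 0.093  0.0067] 0.0032
hole small [ 0.4971 -0.0592  0.028 ] [ 0.4949 -0.0554  0.028 ] tri [ 0.4958 -0.0574  0.0273] 0.0044
hole corner [ 0.6186 -0.0774  0.028 ] [ 0.6172 -0.0733  0.028 ] tri [ 0.6181 -0.0751  0.0286] 0.0042
hole end [0.6517 0.0187 0.028 ] [0.6498 0.0228 0.028 ] tri [0.6508 0.0208 0.0279] 0.0045
bed +x+y [ 0.654  -0.2387  0.06  ] [ 0.6509 -0.2391  0.06  ] tri [ 0.6517 -0.2406  0.0563] 0.0014
bed -x+y [ 0.461  -0.2294  0.06  ] [ 0.4555 -0.2275  0.06  ] tri [ 0.4563 -0.2306  0.0552] 0.0043
flask/can [ 0.7347 -0.181   0.15  ] [ 0.731  -0.1773  0.15  ] tri [ 0.7328 -0.1797  0.1483] 0.005
```

```bash
cat > fit.py <<'E'
from h import *
from scipy.optimize import least_squares
S=np.load('scene.npy',allow_pickle=True).item(); T=np.load('top.npy',allow_pickle=True).item()
def c(x,y,o,f): return ((x+.5)/f+o[0]-.5,(y+.5)/f+o[1]-.5)
def place(p,X): 
    X=np.atleast_2d(np.array(X,float)); r=R.from_euler('z',p[2]).as_matrix(); return X@r.T+np.array([p[0],p[1],0])
def fit(ps,pt,p0):
    def res(p,a,b):
        o=[]
        if a: o.append(proj(S,place(p,[k[0] for k in a]))-[k[1] for k in a])
        if b: o.append(proj(T,place(p,[k[0] for k in b]))-[k[1] for k in b])
        return np.concatenate(o).ravel()
    out=None
    for n,a,b in (('S',ps,[]),('T',[],pt),('both',ps,pt)):
        r=least_squares(res,p0,args=(a,b),loss='soft_l1'); print(n,r.x.round(4),'px rms',np.sqrt((r.fun**2).mean()).round(2),np.abs(r.fun).max().round(1))
    return r.x
m=lambda x,y,z:np.array([x,y,z])/1000
def mk(o,f,L): return [(m(*a),c(*b,o,f)) for a,b in L]
E
cat > run1.py <<'E'
from fit import *
sq=fit(mk((235,165),4,[((-120,-95,10),(314,37)),((-120,95,10),(625,196)),((120,95,10),(362,547)),((115,35,28),(258,458)),((95,35,28),(280,425)),((-55,-90,28),(259,97)),((-55,-70,28),(280,113)),((-18,-90,28),(208,140)),((58,-90,28),(118,245)),((58,-70,28),(143,260))]),
 mk((255,210),4,[((-18,-70,28),(371,330)),((-18,-90,28),(401,333)),((-55,-70,28),(357,396)),((-55,-90,28),(389,401)),((95,35,28),(217,103)),((115,35,28),(221,72)),((58,-70,28),(389,200)),((58,-90,28),(421,204)),((120,95,10),(120,50)),((-120,95,10),(45,463)),((-120,-95,10),(378,515)),((120,-95,10),(441,102))]),[.55,.02,-.15])
print('sq',sq)
rk=fit(mk((395,215),4,[((85,80,8),(433,488)),((85,-80,8),(62,401)),((-85,-80,8),(115,98))]),
 mk((140,225),5,[((85,80,8),(80,122)),((85,-80,8),(415,70)),((-85,-80,8),(467,428)),((-85,80,8),(128,480))]),[.55,.3,.17])
cp=fit(mk((395,215),4,[((75,0,46+8),(143,346)),((-75,0,54),(182,68))]),mk((140,225),5,[((75,0,54),(352,90)),((-75,0,54),(398,421))]),[.55,.24,.15])
pr=fit(mk((70,90),4,[((100,60,60),(405,482)),((-100,60,60),(638,224)),((0,0,100),(409,252))]),mk((415,220),5,[((100,60,60),(92,67)),((-100,60,60),(65,505)),((0,0,100),(236.5,291)),((50,0,102),(243,172)),((-50,0,102),(230,405))]),[.55,-.3,-.05])
np.save('poses.npy',np.array([sq,rk,cp,pr]))
def box(p,x0,x1,y0,y1,z,img,d,col):
    q=proj(d,place(p,[m(x0,y0,z),m(x1,y0,z),m(x1,y1,z),m(x0,y1,z)]))
    cv2.polylines(img,[((q+.5)*4*16-8).astype(int)],True,col,1,cv2.LINE_AA,4)
for n,d in (('S',S),('T',T)):
    im=cv2.resize(d['img'],None,fx=4,fy=4,interpolation=cv2.INTER_CUBIC)
    box(sq,-120,120,-95,95,10,im,d,(0,255,0));box(sq,-55,-18,-90,-70,28,im,d,(0,0,255));box(sq,58,115,-90,-70,28,im,d,(0,0,255));box(sq,95,115,-70,35,28,im,d,(0,0,255))
    box(rk,-85,85,-80,80,8,im,d,(0,255,0));box(cp,-75,75,-6,6,54,im,d,(0,0,255))
    box(pr,-100,100,-60,60,60,im,d,(0,255,0));box(pr,40,60,-35,35,98,im,d,(0,0,255));box(pr,-60,-40,-35,35,98,im,d,(0,0,255))
    cv2.imwrite(f'pics/ov_{n}.png',im)
    for k,(x,y,w,h) in ({'rack':(395,215,130,130),'sq':(235,165,170,140),'die':(70,90,180,135)} if n=='S' else {'rack':(140,225,110,110),'sq':(255,210,120,140),'die':(415,220,130,120)}).items():
        cv2.imwrite(f'pics/ov_{n}_{k}.png',im[y*4:(y+h)*4,x*4:(x+w)*4])
E
python3 run1.py
python3 -c "
import cv2,numpy as np
a=[cv2.imread(f'pics/ov_{n}_{k}.png') for n,k in (('S','sq'),('T','sq'),('S','rack'),('T','rack'),('S','die'),('T','die'))]
for i in range(3):
    A,B=a[2*i],a[2*i+1]; h=min(A.shape[0],B.shape[0]); f=lambda X:cv2.resize(X,(int(X.shape[1]*h/X.shape[0]),h)); C=np.hstack([f(A),f(B)]); s=min(800/C.shape[1],600/C.shape[0],1)
    cv2.imwrite(f'pics/cmp{i}.png',cv2.resize(C,None,fx=s,fy=s,interpolation=cv2.INTER_AREA))
"
```

```text
S [ 0.5473  0.0168 -0.1485] px rms 0.72 2.2
T [ 0.5425  0.0184 -0.1432] px rms 0.57 1.8
both [ 0.5449  0.0177 -0.1495] px rms 0.99 2.0
sq [ 0.54485467  0.01769371 -0.14946574]
S [0.5395 0.2993 0.1869] px rms 0.67 1.1
T [0.5379 0.302  0.1717] px rms 0.59 0.8
both [0.5387 0.3006 0.1784] px rms 0.87 1.5
S [0.5506 0.2459 0.1951] px rms 0.31 0.5
T [0.547  0.2475 0.1671] px rms 0.16 0.2
both [0.5489 0.2467 0.1824] px rms 0.79 1.3
S [ 0.557  -0.2935 -0.0235] px rms 1.0 2.2
T [ 0.5512 -0.2925 -0.0556] px rms 0.58 1.6
both [ 0.5523 -0.293  -0.0511] px rms 1.1 2.5
```

View pics/cmp0.png

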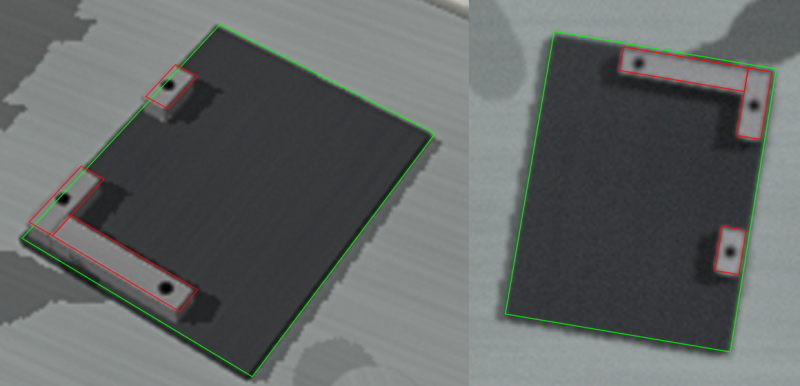

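View pics/cmp1.png

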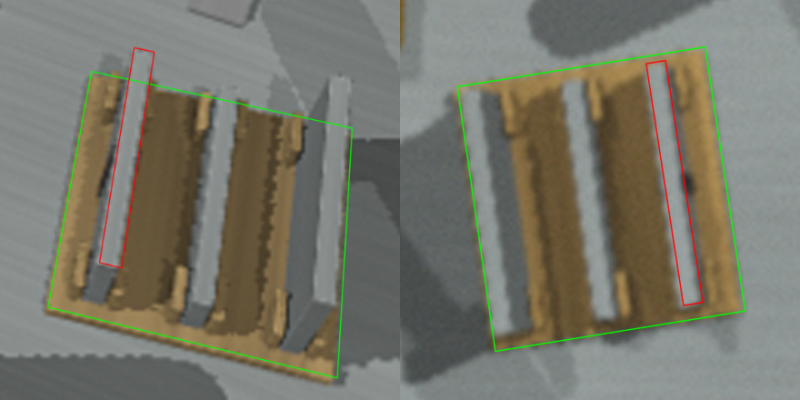

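View pics/cmp2.png

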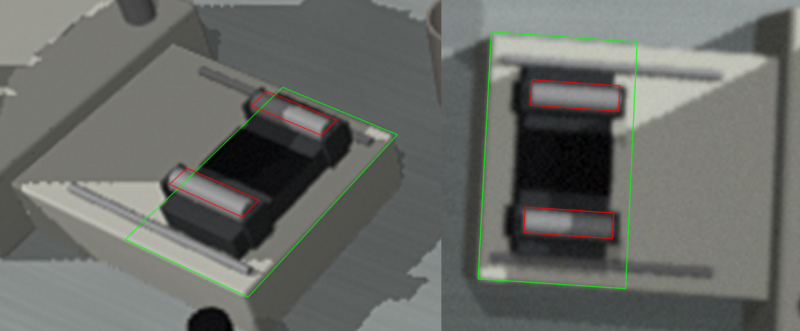

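```bash
cat >> h.py <<'E'
def st():
    s=env.observe(); Rm=RR(s['ee_rot']); return s,Rm
def go(*ts):
    s,Rm=st(); yaw=np.arctan2(Rm[1,0],Rm[0,0])
    print('t',round(s['time'],2),'pos',s['ee_pos'].round(4),'yaw',yaw.round(4),'tilt',Rm[:2,2].round(4),'F',s['contact_force'].round(1),'gap',round(s['finger_gap'],4))
    for t in ts:
        d=Rm.T@(np.array(t[:3])-s['ee_pos']); sp=-(t[3]-yaw) if len(t)>3 else 0
        print(t,'travel',d.round(4).tolist(),'spin',round(sp,4),'rows',round(np.linalg.norm(d)/.0417,1))
E
python3 -c "
from h import *
go((.36,-.25,.26,.18),(.45,0.0,.26,.18),(.549,.2467,.15,.18))"
```

```text
t 1.0 pos [ 0.1399 -0.6091  0.2423] yaw 0.2258 tilt [-0.      0.0001] F [0.  0.6 0.1] gap 0.0855
(0.36, -0.25, 0.26, 0.18) travel [0.2949, -0.3007, -0.0177] spin 0.0458 rows 10.1
(0.45, 0.0, 0.26, 0.18) travel [0.4386, -0.5242, -0.0177] spin 0.0458 rows 16.4
(0.549, 0.2467, 0.15, 0.18) travel [0.5903, -0.7425, 0.0923] spin 0.0458 rows 22.9
```

Emit:
{"method": "servo_tool", "body": {"deltas": [{"jaw": 0.04, "travel": [0.295, -0.3, -0.018], "spin": 0.046}, {"jaw": 0.04, "travel": [0.295, -0.3, -0.018], "spin": 0.046}, {"jaw": 0.04, "travel": [0.295, -0.3, -0.018], "spin": 0.046}, {"jaw": 0.04, "travel": [0.295, -0.3, -0.018], "spin": 0.046}, {"jaw": 0.04, "travel": [0.295, -0.3, -0.018], "spin": 0.046}, {"jaw": 0.04, "travel": [0.295, -0.3, -0.018], "spin": 0.046}, {"jaw": 0.04, "travel": [0.295, -0.3, -0.018], "spin": 0.046}, {"jaw": 0.04, "travel": [0.295, -0.3, -0.018], "spin": 0.046}, {"jaw": 0.04, "travel": [0.44, -0.524, -0.018], "spin": 0.046}, {"jaw": 0.04, "travel": [0.44, -0.524, -0.018], "spin": 0.046}]}}

```text
time: 1.83
ee_pos: [0.3474, -0.2468, 0.2578]
ee_rot: [0.0, 0.996, 0.09, 0.0]
contact_force: [1.6, 0.8, 0.5]
finger_gap: 0.04
```

```bash
python3 -c "
from h import *
go((.45,0.0,.26,.18),(.549,.2467,.15,.18))"
```

```text
t 1.83 pos [ 0.3474 -0.2468  0.2578] yaw 0.18 tilt [ 0.0009 -0.0007] F [1.6 0.8 0.5] gap 0.04
(0.45, 0.0, 0.26, 0.18) travel [0.1451, -0.2244, -0.0023] spin -0.0 rows 6.4
(0.549, 0.2467, 0.15, 0.18) travel [0.2866, -0.4495, 0.1076] spin -0.0 rows 13.0
```

Emit:
{"method": "servo_tool", "body": {"deltas": [{"jaw": 0.04, "travel": [0.145, -0.224, 0.0]}, {"jaw": 0.04, "travel": [0.145, -0.224, 0.0]}, {"jaw": 0.04, "travel": [0.145, -0.224, 0.0]}, {"jaw": 0.04, "travel": [0.145, -0.224, 0.0]}, {"jaw": 0.04, "travel": [0.145, -0.224, 0.0]}, {"jaw": 0.04, "travel": [0.287, -0.45, 0.1]}, {"jaw": 0.04, "travel": [0.287, -0.45, 0.1]}, {"jaw": 0.04, "travel": [0.287, -0.45, 0.1]}, {"jaw": 0.04, "travel": [0.287, -0.45, 0.1]}, {"jaw": 0.04, "travel": [0.287, -0.45, 0.1]}]}}

```text
invalid input
```

```bash
python3 -c "
from h import *
go((.549,.2467,.13,.18))"
```

```text
t 1.83 pos [ 0.3474 -0.2468  0.2578] yaw 0.18 tilt [ 0.0009 -0.0007] F [1.6 0.8 0.5] gap 0.04
(0.549, 0.2467, 0.13, 0.18) travel [0.2866, -0.4496, 0.1276] spin -0.0 rows 13.1
```

Spin seems required in each row.

Emit:
{"method": "servo_tool", "body": {"deltas": [{"jaw": 0.04, "travel": [0.145, -0.224, 0.0], "spin": 0}, {"jaw": 0.04, "travel": [0.145, -0.224, 0.0], "spin": 0}, {"jaw": 0.04, "travel": [0.145, -0.224, 0.0], "spin": 0}, {"jaw": 0.04, "travel": [0.145, -0.224, 0.0], "spin": 0}, {"jaw": 0.04, "travel": [0.145, -0.224, 0.0], "spin": 0}, {"jaw": 0.04, "travel": [0.287, -0.45, 0.1], "spin": 0}, {"jaw": 0.04, "travel": [0.287, -0.45, 0.1], "spin": 0}, {"jaw": 0.04, "travel": [0.287, -0.45, 0.1], "spin": 0}, {"jaw": 0.04, "travel": [0.287, -0.45, 0.1], "spin": 0}, {"jaw": 0.04, "travel": [0.287, -0.45, 0.1], "spin": 0}]}}

```text
time: 2.67
ee_pos: [0.5019, 0.1302, 0.1958]
ee_rot: [0.0, 0.996, 0.09, 0.0]
contact_force: [1.3, -0.8, -0.2]
finger_gap: 0.0402
```

```bash
python3 -c "
from h import *
go((.549,.2467,.13,.18))"
```

```text
t 2.67 pos [0.5019 0.1302 0.1958] yaw 0.1793 tilt [ 0.0006 -0.0001] F [ 1.3 -0.8 -0.2] gap 0.0402
(0.549, 0.2467, 0.13, 0.18) travel [0.0671, -0.1062, 0.0658] spin -0.0007 rows 3.4
```

Emit:
{"method": "servo_tool", "body": {"deltas": [{"jaw": 0.04, "travel": [0.067, -0.106, 0.065], "spin": 0}, {"jaw": 0.04, "travel": [0.067, -0.106, 0.065], "spin": 0}, {"jaw": 0.04, "travel": [0.067, -0.106, 0.065], "spin": 0}, {"jaw": 0.04, "travel": [0.067, -0.106, 0.065], "spin": 0}, {"jaw": 0.04, "travel": [0.067, -0.106, 0.065], "spin": 0}, {"jaw": 0.04, "travel": [0.067, -0.106, 0.065], "spin": 0}, {"jaw": 0.04, "travel": [0.067, -0.106, 0.065], "spin": 0}]}}

```text
time: 3.25
ee_pos: [0.5483, 0.2433, 0.1316]
ee_rot: [0.001, 0.996, 0.089, 0.0]
contact_force: [-0.1, 0.1, 0.2]
finger_gap: 0.0402
```

```bash
python3 -c "
from h import *
go((.549,.2467,.031,.18))
S=eyes.get_image('scene');T=eyes.get_image('top')
s,Rm=st()
for d,n,x,y,w,h in ((S,'S',380,160,160,200),(T,'T',140,200,140,150)):
    im=d['img'][y:y+h,x:x+w]; im=cv2.resize(im,None,fx=3.5,fy=3.5,interpolation=cv2.INTER_CUBIC)
    for q in proj(d,[s['ee_pos']+[0,0,-.011]]): cv2.circle(im,tuple(((q-[x,y])*3.5).astype(int)),3,(0,0,255),-1)
    cv2.imwrite(f'pics/a_{n}.png',im)
"
```

```text
t 3.25 pos [0.5483 0.2433 0.1316] yaw 0.1788 tilt [ 0.0001 -0.001 ] F [-0.1  0.1  0.2] gap 0.0402
(0.549, 0.2467, 0.031, 0.18) travel [0.0013, -0.0033, 0.1006] spin -0.0012 rows 2.4
```

View pics/a_S.png

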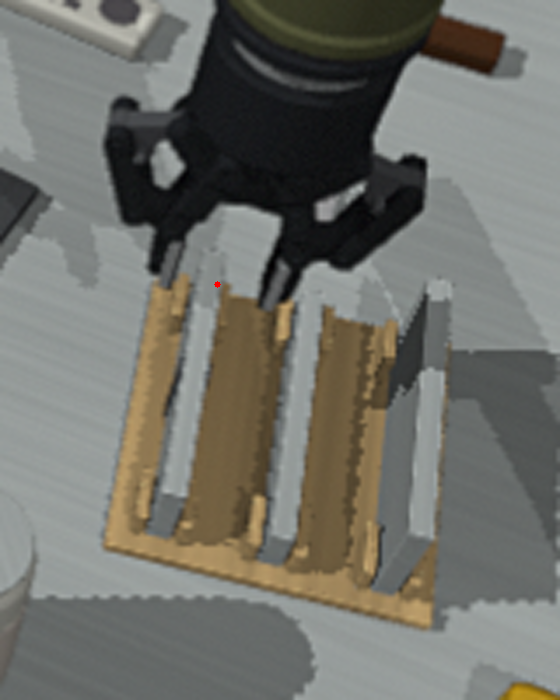

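View pics/a_T.png

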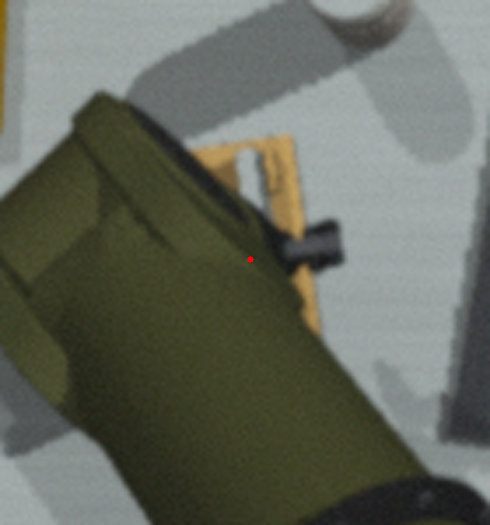

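Emit:
{"method": "servo_tool", "body": {"deltas": [{"jaw": 0.04, "travel": [0.001, -0.003, 0.03], "spin": 0}, {"jaw": 0.04, "travel": [0.001, -0.003, 0.06], "spin": 0}, {"jaw": 0.04, "travel": [0.001, -0.003, 0.08], "spin": 0}, {"jaw": 0.04, "travel": [0.001, -0.003, 0.1], "spin": 0}, {"jaw": 0.04, "travel": [0.001, -0.003, 0.1], "spin": 0}, {"jaw": 0.04, "travel": [0.001, -0.003, 0.1], "spin": 0}, {"jaw": 0.04, "travel": [0.001, -0.003, 0.1], "spin": 0}, {"jaw": 0.04, "travel": [0.001, -0.003, 0.1], "spin": 0}], "grip_force": 30}}

```text
time: 4.02
ee_pos: [0.5498, 0.2479, 0.0331]
ee_rot: [-0.0, 0.996, 0.089, 0.001]
contact_force: [0.8, -0.3, -0.1]
finger_gap: 0.0402
```

```bash
python3 -c "
from h import *
go((.549,.2467,.031,.18))
S=eyes.get_image('scene')
for d,n,x,y,w,h in ((S,'S',380,160,160,200),):
    im=d['img'][y:y+h,x:x+w]; im=cv2.resize(im,None,fx=3,fy=3,interpolation=cv2.INTER_CUBIC)
    cv2.imwrite(f'pics/b_{n}.png',im)
"
```

```text
t 4.02 pos [0.5498 0.2479 0.0331] yaw 0.179 tilt [0.0026 0.0011] F [ 0.8 -0.3 -0.1] gap 0.0402
(0.549, 0.2467, 0.031, 0.18) travel [-0.001, 0.001, 0.0021] spin -0.001 rows 0.1
```

View pics/b_S.png

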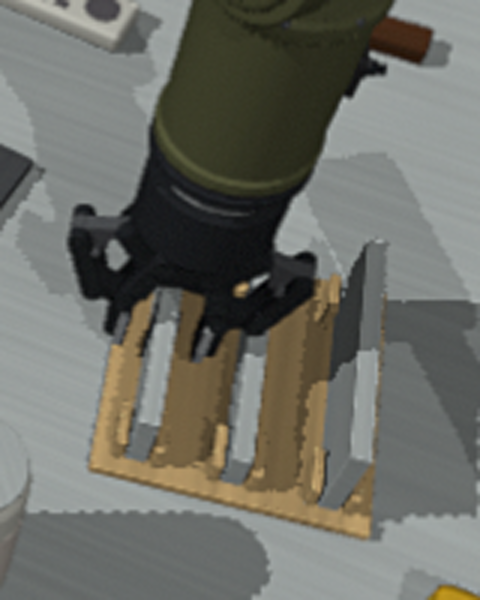

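Emit:
{"method": "servo_tool", "body": {"deltas": [{"jaw": 0.025, "travel": [0, 0, 0.002], "spin": 0}, {"jaw": 0.015, "travel": [0, 0, 0.002], "spin": 0}, {"jaw": 0.008, "travel": [0, 0, 0.002], "spin": 0}, {"jaw": 0.008, "travel": [0, 0, 0.002], "spin": 0}, {"jaw": 0.008, "travel": [0, 0, 0.002], "spin": 0}, {"jaw": 0.008, "travel": [0, 0, 0.002], "spin": 0}], "grip_force": 40}}

```text
time: 4.57
ee_pos: [0.549, 0.2479, 0.0298]
ee_rot: [-0.0, 0.996, 0.09, 0.0]
contact_force: [-1.0, -0.7, 5.1]
finger_gap: 0.0113
```

```bash
python3 -c "
from h import *
go()"
```

```text
t 4.57 pos [0.549  0.2479 0.0298] yaw 0.1798 tilt [0.0007 0.0001] F [-1.  -0.7  5.1] gap 0.0113
```

```bash
python3 -c "
from h import *
go((.549,.2479,.12),(.5568,.0159,.12,-.1495))"
```

```text
t 4.57 pos [0.549  0.2479 0.0298] yaw 0.1798 tilt [0.0007 0.0001] F [-1.  -0.7  5.1] gap 0.0113
(0.549, 0.2479, 0.12) travel [0.0001, -0.0, -0.0902] spin 0 rows 2.2
(0.5568, 0.0159, 0.12, -0.1495) travel [-0.0337, 0.2296, -0.0902] spin 0.3293 rows 6.0
```

Emit:
{"method": "servo_tool", "body": {"deltas": [{"jaw": 0.008, "travel": [0, 0, -0.02], "spin": 0}, {"jaw": 0.008, "travel": [0, 0, -0.05], "spin": 0}, {"jaw": 0.008, "travel": [0, 0, -0.085], "spin": 0}, {"jaw": 0.008, "travel": [-0.005, 0.03, -0.09], "spin": 0.05}, {"jaw": 0.008, "travel": [-0.01, 0.07, -0.09], "spin": 0.1}, {"jaw": 0.008, "travel": [-0.016, 0.11, -0.09], "spin": 0.16}, {"jaw": 0.008, "travel": [-0.022, 0.15, -0.09], "spin": 0.22}, {"jaw": 0.008, "travel": [-0.028, 0.19, -0.09], "spin": 0.28}, {"jaw": 0.008, "travel": [-0.032, 0.22, -0.09], "spin": 0.329}, {"jaw": 0.008, "travel": [-0.034, 0.23, -0.09], "spin": 0.329}]}}

```text
time: 5.4
ee_pos: [0.5558, 0.0083, 0.1185]
ee_rot: [0.002, 0.997, -0.08, -0.001]
contact_force: [-0.9, -0.0, -2.3]
finger_gap: 0.0117
```

```bash
python3 -c "
from h import *
go((.5568,.0159,.05,-.1495))
S=eyes.get_image('scene')
im=S['img'][130:370,220:540]; cv2.imwrite('pics/c.png',cv2.resize(im,None,fx=2.5,fy=2.5,interpolation=cv2.INTER_CUBIC))
"
```

```text
t 5.4 pos [0.5558 0.0083 0.1185] yaw -0.1592 tilt [-0.0019 -0.004 ] F [-0.9 -0.  -2.3] gap 0.0117
(0.5568, 0.0159, 0.05, -0.1495) travel [-0.0001, -0.008, 0.0684] spin -0.0097 rows 1.7
```

View pics/c.png

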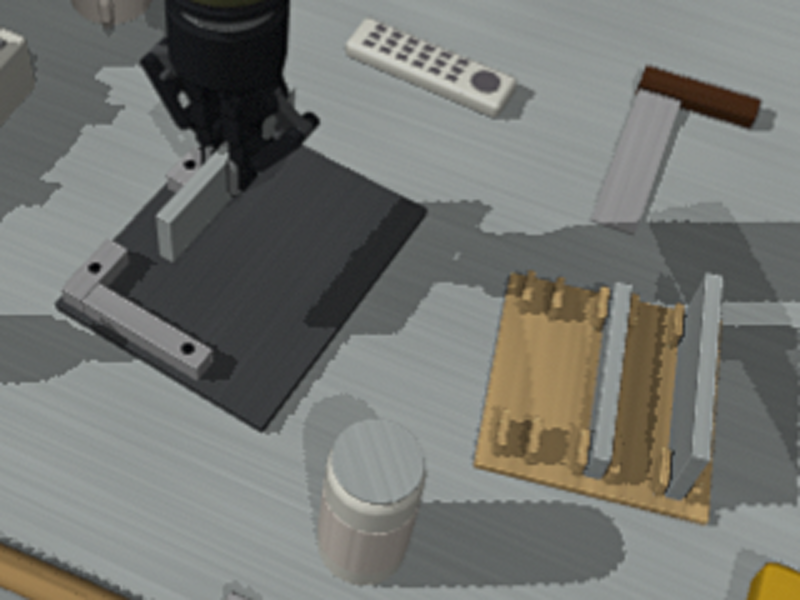

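Emit:
{"method": "servo_tool", "body": {"deltas": [{"jaw": 0.008, "travel": [0, 0, 0], "spin": 0}, {"jaw": 0.008, "travel": [0, 0, 0.02], "spin": 0}, {"jaw": 0.008, "travel": [0, 0, 0.04], "spin": 0}, {"jaw": 0.008, "travel": [0, 0, 0.055], "spin": 0}, {"jaw": 0.008, "travel": [0, 0, 0.06], "spin": 0}, {"jaw": 0.008, "travel": [0, 0, 0.06], "spin": 0}, {"jaw": 0.008, "travel": [0, 0, 0.06], "spin": 0}]}}

```text
time: 6.03
ee_pos: [0.5565, 0.0168, 0.0595]
ee_rot: [-0.0, 0.997, -0.074, -0.0]
contact_force: [0.7, 0.2, -3.3]
finger_gap: 0.0118
```

```bash
python3 -c "
from h import *
go((.5568,.0159,.033,-.1495))
"
```

```text
t 6.03 pos [0.5565 0.0168 0.0595] yaw -0.1472 tilt [-0.0001  0.0008] F [ 0.7  0.2 -3.3] gap 0.0118
(0.5568, 0.0159, 0.033, -0.1495) travel [0.0004, 0.0009, 0.0265] spin 0.0023 rows 0.6
```

Emit:
{"method": "servo_tool", "body": {"deltas": [{"jaw": 0.008, "travel": [0, 0.001, 0.012], "spin": 0.002}, {"jaw": 0.008, "travel": [0, 0.001, 0.022], "spin": 0.002}, {"jaw": 0.008, "travel": [0, 0.001, 0.0265], "spin": 0.002}, {"jaw": 0.008, "travel": [0, 0.001, 0.0275], "spin": 0.002}, {"jaw": 0.008, "travel": [0, 0.001, 0.0275], "spin": 0.002}, {"jaw": 0.008, "travel": [0, 0.001, 0.0275], "spin": 0.002}]}}

```text
time: 6.53
ee_pos: [0.5565, 0.0145, 0.0321]
ee_rot: [-0.0, 0.997, -0.075, 0.0]
contact_force: [0.1, -0.3, -2.4]
finger_gap: 0.0118
```

```bash
python3 -c "
from h import *
go((.5568,.0159,.033,-.1495))
"
```

```text
t 6.53 pos [0.5565 0.0145 0.0321] yaw -0.151 tilt [0.0005 0.0001] F [ 0.1 -0.3 -2.4] gap 0.0118
(0.5568, 0.0159, 0.033, -0.1495) travel [0.0001, -0.0014, -0.0009] spin -0.0015 rows 0.0
```

Emit:
{"method": "servo_tool", "body": {"deltas": [{"jaw": 0.008, "travel": [0, -0.001, 0.0005], "spin": 0}, {"jaw": 0.008, "travel": [0, -0.001, 0.001], "spin": 0}, {"jaw": 0.008, "travel": [0, -0.001, 0.001], "spin": 0}]}}

```text
time: 6.78
ee_pos: [0.5566, 0.0149, 0.0317]
ee_rot: [0.0, 0.997, -0.076, 0.0]
contact_force: [-2.7, -1.9, 7.5]
finger_gap: 0.0117
```

Emit:
{"method": "servo_tool", "body": {"deltas": [{"jaw": 0.02, "travel": [0, 0, 0], "spin": 0}, {"jaw": 0.03, "travel": [0, 0, 0], "spin": 0}, {"jaw": 0.04, "travel": [0, 0, 0], "spin": 0}, {"jaw": 0.04, "travel": [0, 0, 0], "spin": 0}, {"jaw": 0.04, "travel": [0, 0, -0.03], "spin": 0}, {"jaw": 0.04, "travel": [0, 0, -0.06], "spin": 0}, {"jaw": 0.02, "travel": [0, 0, -0.065], "spin": 0}, {"jaw": 0.0, "travel": [0, 0, -0.065], "spin": 0}]}}

```text
time: 7.45
ee_pos: [0.5579, 0.0156, 0.0978]
ee_rot: [-0.0, 0.997, -0.076, 0.002]
contact_force: [-0.1, 0.0, 0.4]
finger_gap: 0.0169
```

```bash
python3 -c "
from h import *
go((.5568,.0159,.033,-.1495))
S=eyes.get_image('scene')
im=S['img'][130:310,220:460]; cv2.imwrite('pics/d.png',cv2.resize(im,None,fx=3.3,fy=3.3,interpolation=cv2.INTER_CUBIC))
"
```

```text
t 7.45 pos [0.5579 0.0156 0.0978] yaw -0.1514 tilt [0.0044 0.0003] F [-0.1  0.   0.4] gap 0.0169
(0.5568, 0.0159, 0.033, -0.1495) travel [-0.0014, -0.0001, 0.0648] spin -0.0019 rows 1.6
```

View pics/d.png

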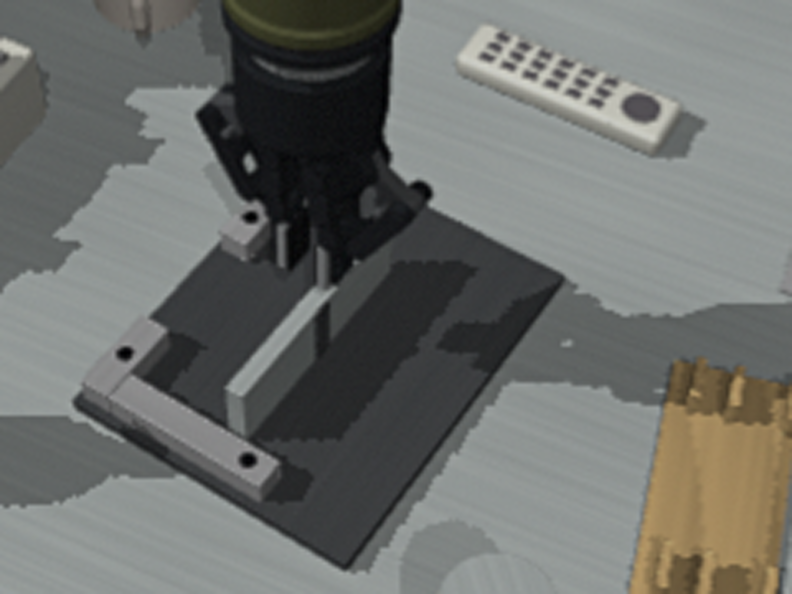

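Emit:
{"method": "servo_tool", "body": {"deltas": [{"jaw": 0.0, "travel": [0, -0.018, 0], "spin": 0}, {"jaw": 0.0, "travel": [0, -0.036, 0], "spin": 0}, {"jaw": 0.0, "travel": [0, -0.037, 0.01], "spin": 0}, {"jaw": 0.0, "travel": [0, -0.037, 0.03], "spin": 0}, {"jaw": 0.0, "travel": [0, -0.037, 0.043], "spin": 0}, {"jaw": 0.0, "travel": [0, -0.037, 0.043], "spin": 0}, {"jaw": 0.0, "travel": [0, -0.037, 0.043], "spin": 0}]}}

```text
time: 8.08
ee_pos: [0.5608, 0.0515, 0.0511]
ee_rot: [0.0, 0.997, -0.075, -0.002]
contact_force: [0.1, 0.2, -0.3]
finger_gap: 0.0005
```

```bash
python3 -c "
from h import *
go()
S=eyes.get_image('scene')
im=S['img'][130:310,220:460]; cv2.imwrite('pics/e.png',cv2.resize(im,None,fx=3.3,fy=3.3,interpolation=cv2.INTER_CUBIC))
"
```

```text
t 8.08 pos [0.5608 0.0515 0.0511] yaw -0.1511 tilt [-0.0036 -0.0005] F [ 0.1  0.2 -0.3] gap 0.0005
```

View pics/e.png

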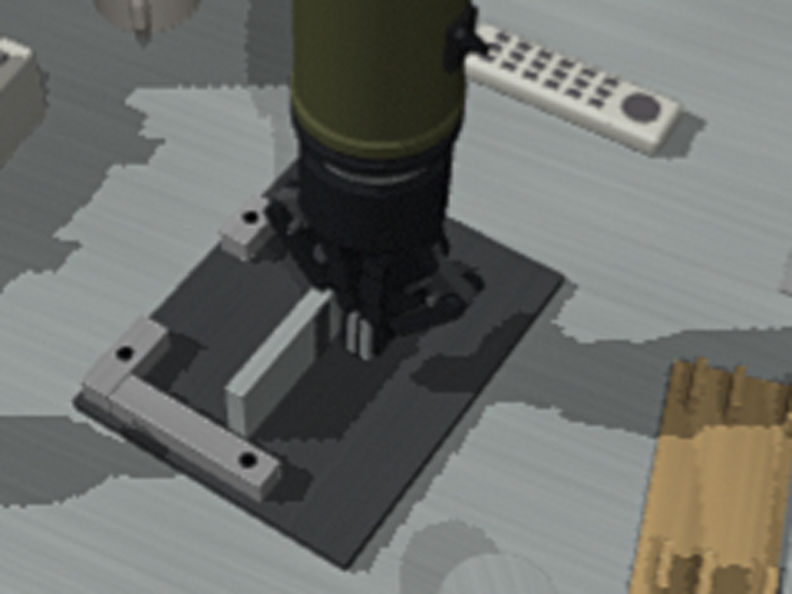

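Emit:
{"method": "servo_tool", "body": {"deltas": [{"jaw": 0.0, "travel": [0, 0.004, 0], "spin": 0}, {"jaw": 0.0, "travel": [0, 0.008, 0], "spin": 0}, {"jaw": 0.0, "travel": [0, 0.012, 0], "spin": 0}, {"jaw": 0.0, "travel": [0, 0.015, 0], "spin": 0}, {"jaw": 0.0, "travel": [0, 0.018, 0], "spin": 0}, {"jaw": 0.0, "travel": [0, 0.021, 0], "spin": 0}, {"jaw": 0.0, "travel": [0, 0.024, 0], "spin": 0}, {"jaw": 0.0, "travel": [0, 0.027, 0], "spin": 0}, {"jaw": 0.0, "travel": [0, 0.03, 0], "spin": 0}, {"jaw": 0.0, "travel": [0, 0.032, 0], "spin": 0}]}}

```text
time: 8.97
ee_pos: [0.557, 0.0198, 0.0527]
ee_rot: [0.0, 0.997, -0.076, -0.0]
contact_force: [-0.5, 0.2, 0.4]
finger_gap: 0.0001
```

```bash
python3 -c "
from h import *
go()
S=eyes.get_image('scene')
im=S['img'][130:310,220:460]; cv2.imwrite('pics/f.png',cv2.resize(im,None,fx=3.3,fy=3.3,interpolation=cv2.INTER_CUBIC))
"
```

```text
t 8.97 pos [0.557  0.0198 0.0527] yaw -0.1514 tilt [-0.0002 -0.0002] F [-0.5  0.2  0.4] gap 0.0001
```

View pics/f.png

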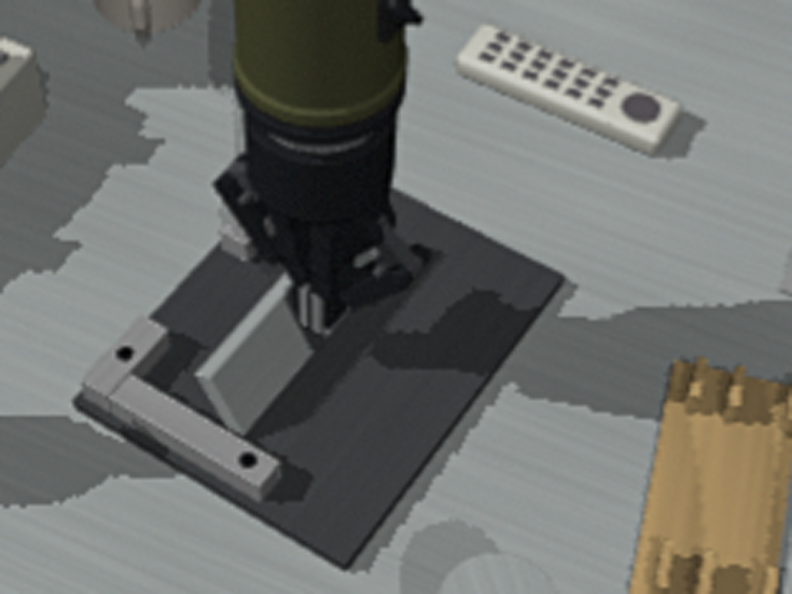

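Emit:
{"method": "servo_tool", "body": {"deltas": [{"jaw": 0.0, "travel": [0, 0.003, 0], "spin": 0}, {"jaw": 0.0, "travel": [0, 0.006, 0], "spin": 0}, {"jaw": 0.0, "travel": [0, 0.006, 0], "spin": 0}]}}

```text
time: 9.27
ee_pos: [0.5561, 0.0135, 0.0527]
ee_rot: [0.0, 0.997, -0.076, -0.0]
contact_force: [-0.4, 0.1, -0.8]
finger_gap: -0.0001
```

```bash
python3 -c "
from h import *
go()
S=eyes.get_image('scene')
im=S['img'][130:310,220:460]; cv2.imwrite('pics/g.png',cv2.resize(im,None,fx=3.3,fy=3.3,interpolation=cv2.INTER_CUBIC))
"
```

```text
t 9.27 pos [0.5561 0.0135 0.0527] yaw -0.1519 tilt [-0.0003 -0.0005] F [-0.4  0.1 -0.8] gap -0.0001
```

View pics/g.png

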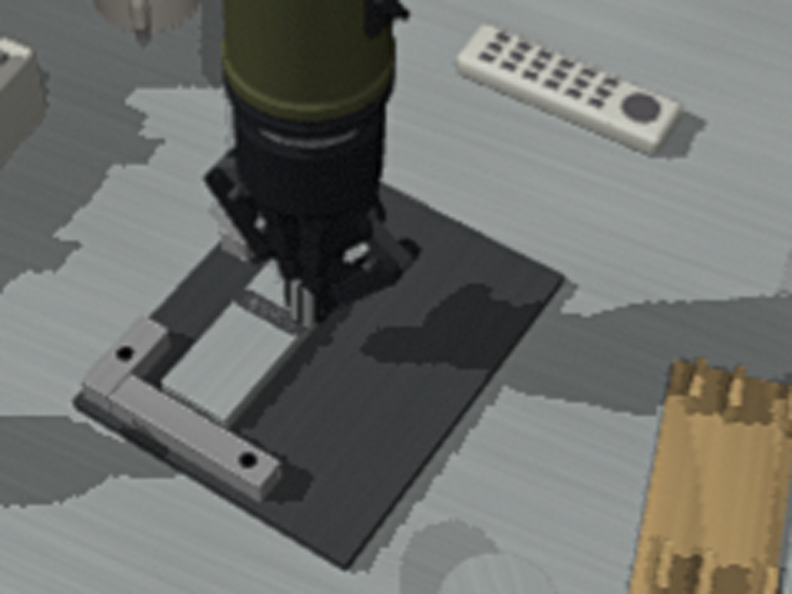

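Emit:
{"method": "servo_tool", "body": {"deltas": [{"jaw": 0.0, "travel": [0, -0.014, -0.005], "spin": 0}, {"jaw": 0.0, "travel": [0, -0.028, -0.005], "spin": 0}, {"jaw": 0.0, "travel": [0, -0.03, 0.01], "spin": 0}, {"jaw": 0.0, "travel": [0, -0.03, 0.022], "spin": 0}, {"jaw": 0.0, "travel": [0, -0.03, 0.026], "spin": 0}, {"jaw": 0.0, "travel": [0, -0.03, 0.027], "spin": 0}, {"jaw": 0.0, "travel": [0, -0.03, 0.027], "spin": 0}, {"jaw": 0.0, "travel": [0, -0.03, 0.027], "spin": 0}]}}

```text
time: 9.98
ee_pos: [0.5611, 0.0444, 0.0263]
ee_rot: [-0.0, 0.997, -0.076, 0.0]
contact_force: [0.1, -0.2, 0.6]
finger_gap: 0.0
```

```bash
cat >> h.py <<'E'
def insq(p,pose=(.5449,.0177,-.1495)):
    c,s=np.cos(pose[2]),np.sin(pose[2]); d=np.array(p[:2])-pose[:2]; return np.array([c*d[0]+s*d[1],-s*d[0]+c*d[1]])
def snap(name,x=220,y=130,w=240,h=180,f=3.3,cam='scene'):
    S=eyes.get_image(cam); cv2.imwrite(f'pics/{name}.png',cv2.resize(S['img'][y:y+h,x:x+w],None,fx=f,fy=f,interpolation=cv2.INTER_CUBIC)); return S
E
python3 -c "
from h import *
go(); print(insq(st()[0]['ee_pos'])); snap('i')"
```

```text
t 9.98 pos [0.5611 0.0444 0.0263] yaw -0.1512 tilt [0.0007 0.0002] F [ 0.1 -0.2  0.6] gap 0.0
[0.01207508 0.02877195]
```

View pics/i.png

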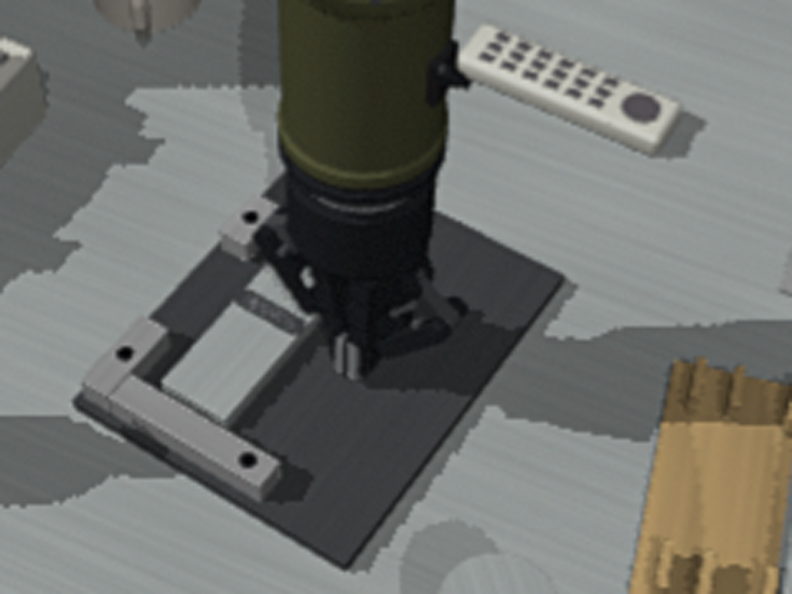

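Emit:
{"method": "servo_tool", "body": {"deltas": [{"jaw": 0.0, "travel": [0, 0.006, 0.001], "spin": 0}, {"jaw": 0.0, "travel": [0, 0.012, 0.001], "spin": 0}, {"jaw": 0.0, "travel": [0, 0.017, 0.001], "spin": 0}, {"jaw": 0.0, "travel": [0, 0.021, 0.001], "spin": 0}, {"jaw": 0.0, "travel": [0, 0.025, 0.001], "spin": 0}, {"jaw": 0.0, "travel": [0, 0.029, 0.001], "spin": 0}, {"jaw": 0.0, "travel": [0, 0.032, 0.001], "spin": 0}, {"jaw": 0.0, "travel": [0, 0.032, 0.001], "spin": 0}]}}

```text
time: 10.7
ee_pos: [0.5559, 0.0117, 0.0248]
ee_rot: [0.0, 0.997, -0.076, 0.0]
contact_force: [-0.6, -0.5, -0.5]
finger_gap: -0.0002
```

```bash
python3 -c "
from h import *
go(); print(insq(st()[0]['ee_pos'])); snap('j')"
```

```text
t 10.7 pos [0.5559 0.0117 0.0248] yaw -0.152 tilt [ 0.0001 -0.0001] F [-0.6 -0.5 -0.5] gap -0.0002
[ 0.01181053 -0.0042493 ]
```

View pics/j.png

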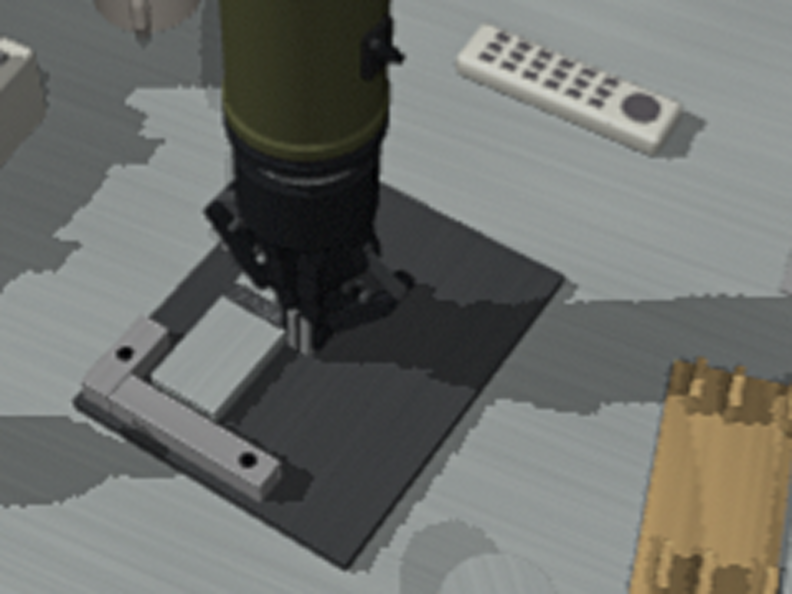

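Emit:
{"method": "servo_tool", "body": {"deltas": [{"jaw": 0.0, "travel": [0, 0.002, 0], "spin": 0}, {"jaw": 0.0, "travel": [0, 0.004, 0], "spin": 0}, {"jaw": 0.0, "travel": [0, 0.006, 0], "spin": 0}, {"jaw": 0.0, "travel": [0, 0.008, 0], "spin": 0}, {"jaw": 0.0, "travel": [0, 0.009, 0], "spin": 0}]}}

```text
time: 11.17
ee_pos: [0.5546, 0.0037, 0.0247]
ee_rot: [-0.0, 0.997, -0.076, 0.0]
contact_force: [0.1, 4.2, -0.5]
finger_gap: 0.0002
```

```bash
python3 -c "
from h import *
go(); print(insq(st()[0]['ee_pos'])); snap('k')"
```

```text
t 11.17 pos [0.5546 0.0037 0.0247] yaw -0.1512 tilt [0.0002 0.0006] F [ 0.1  4.2 -0.5] gap 0.0002
[ 0.01170391 -0.0124167 ]
```

View pics/k.png

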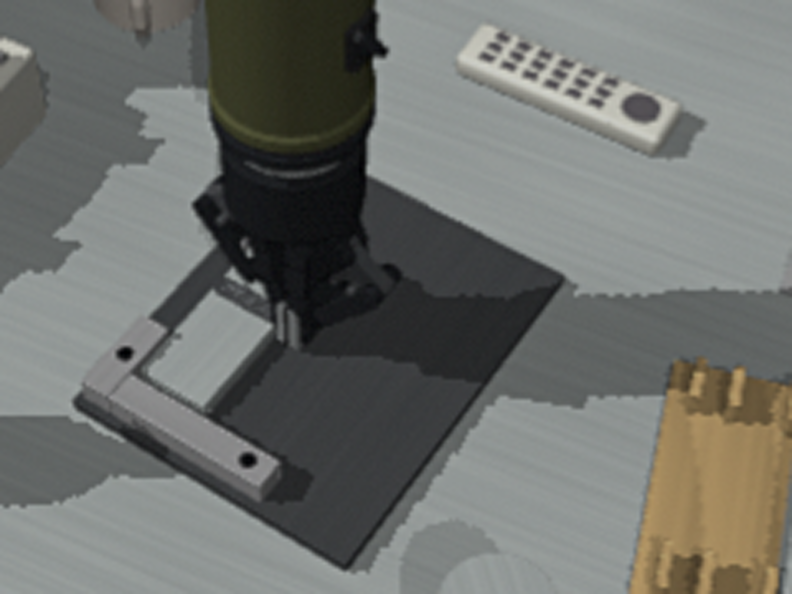

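Emit:
{"method": "servo_tool", "body": {"deltas": [{"jaw": 0.0, "travel": [0, 0.001, 0], "spin": 0}, {"jaw": 0.0, "travel": [0, 0.001, 0], "spin": 0}, {"jaw": 0.0, "travel": [0, 0.001, 0], "spin": 0}]}}

```text
time: 11.47
ee_pos: [0.5546, 0.0037, 0.0248]
ee_rot: [-0.001, 0.997, -0.075, 0.0]
contact_force: [0.6, 4.7, -0.4]
finger_gap: 0.0001
```

```bash
cat >> h.py <<'E'
def tow(x,y,pose=(.5449,.0177,-.1495)):
    c,s=np.cos(pose[2]),np.sin(pose[2]); return np.array([pose[0]+c*x-s*y,pose[1]+s*x+c*y])
E
python3 -c "
from h import *
a=tow(-.088,-.047); go((*a,.08),(*a,.0248,-.1495))"
```

```text
t 11.47 pos [0.5546 0.0037 0.0248] yaw -0.1502 tilt [0.0005 0.0014] F [ 0.6  4.7 -0.4] gap 0.0001
(np.float64(0.45088122551160825), np.float64(-0.01566869856168996), 0.08) travel [-0.0996, 0.0346, -0.0553] spin 0 rows 2.9
(np.float64(0.45088122551160825), np.float64(-0.01566869856168996), 0.0248, -0.1495) travel [-0.0997, 0.0347, -0.0001] spin -0.0007 rows 2.5
```

Emit:
{"method": "servo_tool", "body": {"deltas": [{"jaw": 0.0, "travel": [0, -0.008, 0], "spin": 0}, {"jaw": 0.0, "travel": [0, -0.008, -0.02], "spin": 0}, {"jaw": 0.0, "travel": [0, -0.008, -0.045], "spin": 0}, {"jaw": 0.0, "travel": [-0.03, 0.005, -0.05], "spin": 0}, {"jaw": 0.0, "travel": [-0.07, 0.02, -0.05], "spin": 0}, {"jaw": 0.0, "travel": [-0.1, 0.033, -0.05], "spin": 0}, {"jaw": 0.0, "travel": [-0.1, 0.033, -0.05], "spin": 0}, {"jaw": 0.0, "travel": [-0.1, 0.033, -0.05], "spin": 0}]}}

```text
time: 12.13
ee_pos: [0.4488, -0.0162, 0.075]
ee_rot: [0.001, 0.997, -0.076, -0.001]
contact_force: [0.3, 0.7, -1.0]
finger_gap: 0.0
```

```bash
python3 -c "
from h import *
a=tow(-.088,-.047); go((*a,.0248,-.1495)); snap('l');snap('l2',255,180,140,170,3.5,'top')"
```

```text
t 12.13 pos [ 0.4488 -0.0162  0.075 ] yaw -0.1524 tilt [-0.0015 -0.0017] F [ 0.3  0.7 -1. ] gap 0.0
(np.float64(0.45088122551160825), np.float64(-0.01566869856168996), 0.0248, -0.1495) travel [0.002, -0.0009, 0.0502] spin -0.0029 rows 1.2
```

View pics/l.png

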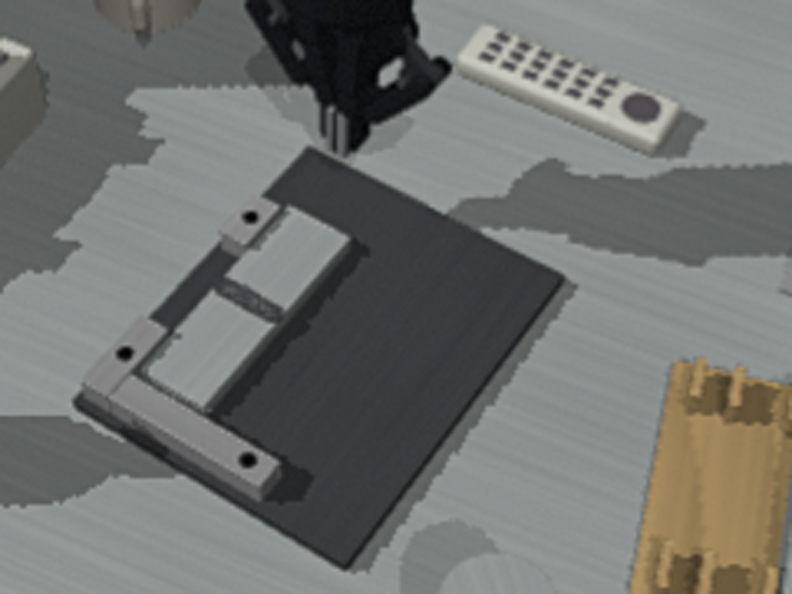

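View pics/l2.png

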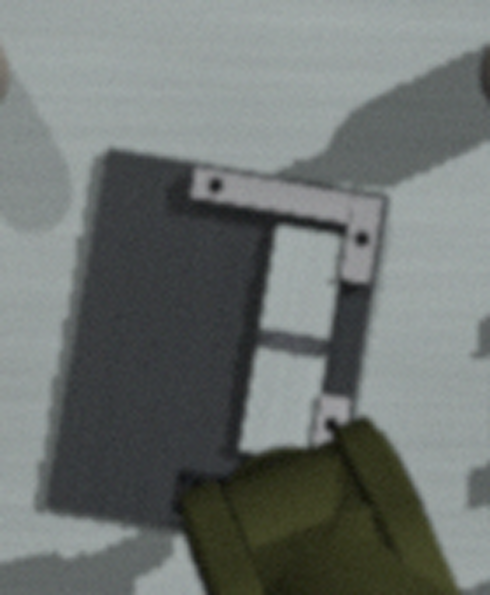

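Emit:
{"method": "servo_tool", "body": {"deltas": [{"jaw": 0.0, "travel": [0, 0, 0.02], "spin": 0}, {"jaw": 0.0, "travel": [0, 0, 0.04], "spin": 0}, {"jaw": 0.0, "travel": [0, 0, 0.05], "spin": 0}, {"jaw": 0.0, "travel": [0, 0, 0.05], "spin": 0}, {"jaw": 0.0, "travel": [0, 0, 0.05], "spin": 0}, {"jaw": 0.0, "travel": [0.004, 0, 0.05], "spin": 0}, {"jaw": 0.0, "travel": [0.008, 0, 0.05], "spin": 0}, {"jaw": 0.0, "travel": [0.012, 0, 0.05], "spin": 0}, {"jaw": 0.0, "travel": [0.014, 0, 0.05], "spin": 0}, {"jaw": 0.0, "travel": [0.014, 0, 0.05], "spin": 0}]}}

```text
time: 13.07
ee_pos: [0.4651, -0.0173, 0.0251]
ee_rot: [-0.0, 0.997, -0.076, 0.0]
contact_force: [0.6, 0.3, 1.0]
finger_gap: -0.0001
```

```bash
python3 -c "
from h import *
go(); print(insq(st()[0]['ee_pos']))"
```

```text
t 13.07 pos [ 0.4651 -0.0173  0.0251] yaw -0.1516 tilt [0.0008 0.0001] F [0.6 0.3 1. ] gap -0.0001
[-0.0737136  -0.04647271]
```

Emit:
{"method": "servo_tool", "body": {"deltas": [{"jaw": 0.0, "travel": [0.0015, 0, 0], "spin": 0}, {"jaw": 0.0, "travel": [0.003, 0, 0], "spin": 0}, {"jaw": 0.0, "travel": [0.0045, 0, 0], "spin": 0}, {"jaw": 0.0, "travel": [0.006, 0, 0], "spin": 0}, {"jaw": 0.0, "travel": [0.007, 0, 0], "spin": 0}, {"jaw": 0.0, "travel": [0.007, 0, 0], "spin": 0}]}}

```text
time: 13.57
ee_pos: [0.4709, -0.0183, 0.0247]
ee_rot: [0.0, 0.997, -0.076, -0.0]
contact_force: [-2.6, 0.7, 1.1]
finger_gap: 0.0001
```

```bash
python3 -c "
from h import *
go(); print(insq(st()[0]['ee_pos'])); snap('m')"
```

```text
t 13.57 pos [ 0.4709 -0.0183  0.0247] yaw -0.1512 tilt [-0.001  -0.0001] F [-2.6  0.7  1.1] gap 0.0001
[-0.06786552 -0.0465805 ]
```

View pics/m.png

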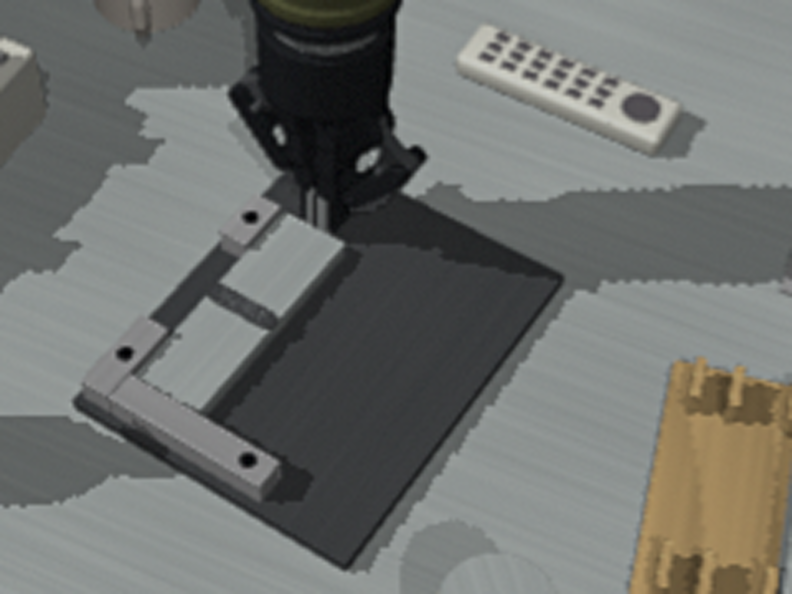

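Close to the end fence, force rising; press a little more.

Emit:
{"method": "servo_tool", "body": {"deltas": [{"jaw": 0.0, "travel": [0.001, 0, 0], "spin": 0}, {"jaw": 0.0, "travel": [0.002, 0, 0], "spin": 0}, {"jaw": 0.0, "travel": [0.002, 0, 0], "spin": 0}]}}

```text
time: 13.87
ee_pos: [0.473, -0.0186, 0.0246]
ee_rot: [0.0, 0.997, -0.076, -0.0]
contact_force: [-4.3, 1.2, 3.0]
finger_gap: 0.0
```

```bash
python3 -c "
from h import *
go(); print(insq(st()[0]['ee_pos']))"
```

```text
t 13.87 pos [ 0.473  -0.0186  0.0246] yaw -0.1514 tilt [-0.0008 -0.0001] F [-4.3  1.2  3. ] gap 0.0
[-0.06565523 -0.04656128]
```

Emit:
{"method": "servo_tool", "body": {"deltas": [{"jaw": 0.0, "travel": [0.001, 0, 0], "spin": 0}, {"jaw": 0.0, "travel": [0.002, 0, 0], "spin": 0}, {"jaw": 0.0, "travel": [0.002, 0, 0], "spin": 0}]}}

```text
time: 14.12
ee_pos: [0.4731, -0.0186, 0.0245]
ee_rot: [0.0, 0.997, -0.075, -0.002]
contact_force: [-8.7, 2.8, 7.4]
finger_gap: 0.0
```

```bash
python3 -c "
from h import *
go(); print(insq(st()[0]['ee_pos'])); snap('n')"
```

```text
t 14.12 pos [ 0.4731 -0.0186  0.0245] yaw -0.1508 tilt [-0.004  -0.0004] F [-8.7  2.8  7.4] gap 0.0
[-0.06557244 -0.0466101 ]
```

View pics/n.png

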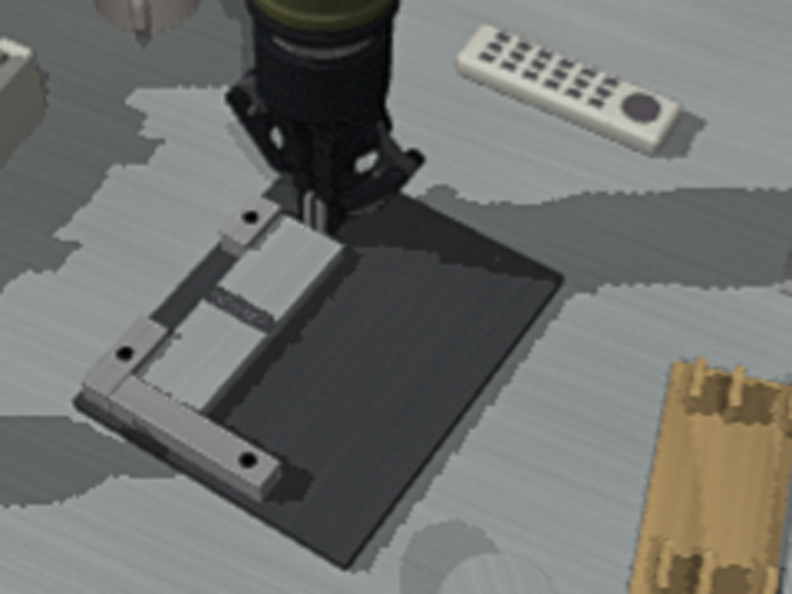

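```bash
python3 -c "
from h import *
a=tow(.02,.004); go((*a,.075),(*a,.0248,-.1495))"
```

```text
t 14.17 pos [ 0.4731 -0.0186  0.0245] yaw -0.1507 tilt [-0.0039 -0.0004] F [-9.6  1.6  6.6] gap -0.0
(np.float64(0.5652726883811575), np.float64(0.018676508128101846), 0.075) travel [0.0853, -0.0507, -0.0508] spin 0 rows 2.7
(np.float64(0.5652726883811575), np.float64(0.018676508128101846), 0.0248, -0.1495) travel [0.0855, -0.0507, -0.0006] spin -0.0012 rows 2.4
```

Emit:
{"method": "servo_tool", "body": {"deltas": [{"jaw": 0.0, "travel": [-0.01, 0, 0], "spin": 0}, {"jaw": 0.0, "travel": [-0.01, 0, -0.02], "spin": 0}, {"jaw": 0.0, "travel": [0.0, -0.01, -0.045], "spin": 0}, {"jaw": 0.0, "travel": [0.03, -0.03, -0.045], "spin": 0}, {"jaw": 0.0, "travel": [0.07, -0.05, -0.045], "spin": 0}, {"jaw": 0.0, "travel": [0.084, -0.051, -0.04], "spin": 0}, {"jaw": 0.0, "travel": [0.084, -0.051, -0.03], "spin": 0}, {"jaw": 0.0, "travel": [0.084, -0.051, -0.01], "spin": 0}, {"jaw": 0.0, "travel": [0.084, -0.051, 0], "spin": 0}, {"jaw": 0.0, "travel": [0.084, -0.051, 0], "spin": 0}]}}

```text
time: 15.0
ee_pos: [0.5643, 0.0185, 0.0224]
ee_rot: [0.0, 0.997, -0.076, -0.002]
contact_force: [-0.9, 0.6, 0.1]
finger_gap: -0.0
```

```bash
python3 -c "
from h import *
go(); print(insq(st()[0]['ee_pos']))"
```

```text
t 15.0 pos [0.5643 0.0185 0.0224] yaw -0.1513 tilt [-0.004  -0.0004] F [-0.9  0.6  0.1] gap -0.0
[0.01906171 0.00363572]
```

Emit:
{"method": "servo_tool", "body": {"deltas": [{"jaw": 0.0, "travel": [0, 0.003, -0.002], "spin": 0}, {"jaw": 0.0, "travel": [0, 0.007, -0.002], "spin": 0}, {"jaw": 0.0, "travel": [0, 0.011, -0.002], "spin": 0}, {"jaw": 0.0, "travel": [0, 0.014, -0.002], "spin": 0}, {"jaw": 0.0, "travel": [0, 0.016, -0.002], "spin": 0}, {"jaw": 0.0, "travel": [0, 0.017, -0.002], "spin": 0}, {"jaw": 0.0, "travel": [0, 0.018, -0.002], "spin": 0}, {"jaw": 0.0, "travel": [0, 0.018, -0.002], "spin": 0}]}}

```text
time: 15.67
ee_pos: [0.5634, 0.0009, 0.0269]
ee_rot: [0.0, 0.997, -0.076, 0.0]
contact_force: [1.0, 0.1, 0.8]
finger_gap: -0.0
```

```bash
python3 -c "
from h import *
go(); print(insq(st()[0]['ee_pos']))"
```

```text
t 15.67 pos [0.5634 0.0009 0.0269] yaw -0.1516 tilt [ 0.0002 -0.    ] F [1.  0.1 0.8] gap -0.0
[ 0.02075255 -0.01383425]
```

Emit:
{"method": "servo_tool", "body": {"deltas": [{"jaw": 0.0, "travel": [0, 0.001, 0.001], "spin": 0}, {"jaw": 0.0, "travel": [0, 0.002, 0.001], "spin": 0}, {"jaw": 0.0, "travel": [0, 0.002, 0.001], "spin": 0}]}}

```text
time: 15.92
ee_pos: [0.5635, 0.0008, 0.0264]
ee_rot: [-0.001, 0.997, -0.075, 0.001]
contact_force: [-1.5, 1.9, 6.3]
finger_gap: -0.0001
```

```bash
python3 -c "
from h import *
go(); print(insq(st()[0]['ee_pos'])); snap('o')"
```

```text
t 15.92 pos [0.5635 0.0008 0.0264] yaw -0.1499 tilt [0.0013 0.0016] F [-1.5  1.9  6.3] gap -0.0001
[ 0.02086606 -0.01393368]
```

View pics/o.png

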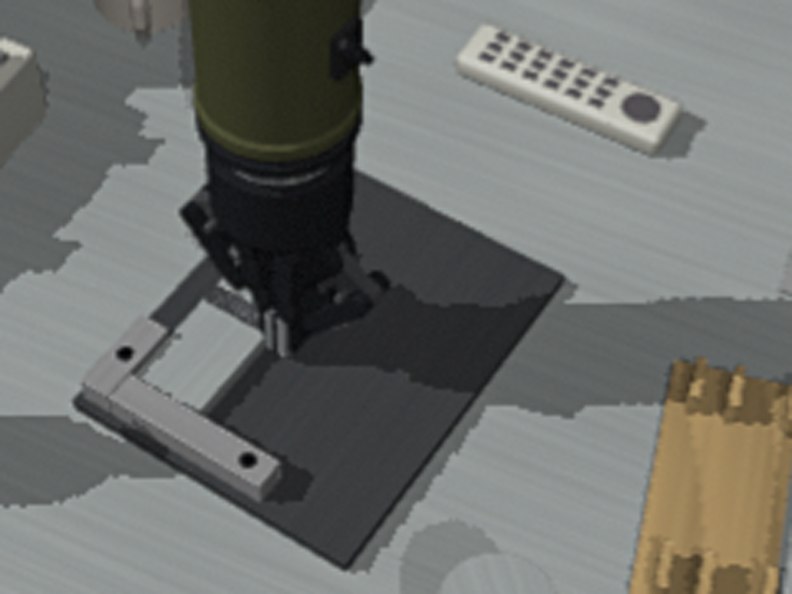

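Emit:
{"method": "servo_tool", "body": {"deltas": [{"jaw": 0.0, "travel": [0, -0.008, 0], "spin": 0}, {"jaw": 0.0, "travel": [0, -0.02, -0.01], "spin": 0}, {"jaw": 0.0, "travel": [-0.02, -0.05, -0.04], "spin": 0}, {"jaw": 0.03, "travel": [-0.04, -0.08, -0.06], "spin": 0}, {"jaw": 0.06, "travel": [-0.06, -0.1, -0.07], "spin": 0}, {"jaw": 0.065, "travel": [-0.06, -0.1, -0.07], "spin": 0}]}}

```text
time: 16.47
ee_pos: [0.5166, 0.1159, 0.0993]
ee_rot: [-0.003, 0.997, -0.071, 0.001]
contact_force: [-1.1, 0.4, -1.1]
finger_gap: 0.0354
```

```bash
python3 -c "
from h import *
a=tow(.02,-.047); go((*a,.09,-.1495))
S=snap('p',230,160,140,130,4.6); T=snap('p2',255,180,140,170,3.5,'top')
np.save('scene2.npy',S,allow_pickle=True);np.save('top2.npy',T,allow_pickle=True)"
```

```text
t 16.47 pos [0.5166 0.1159 0.0993] yaw -0.1414 tilt [0.003  0.0053] F [-1.1  0.4 -1.1] gap 0.0354
(np.float64(0.5576765582391089), np.float64(-0.03175462121544012), 0.09, -0.1495) travel [0.0615, 0.1404, 0.0086] spin 0.0081 rows 3.7
```

View pics/p.png

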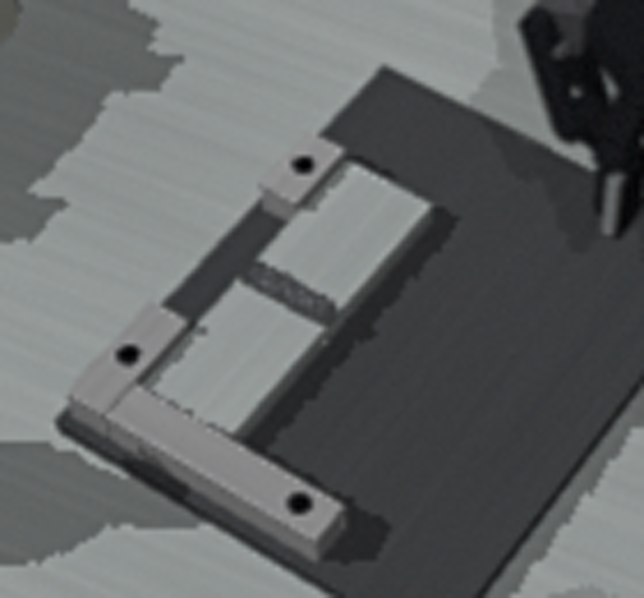

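View pics/p2.png

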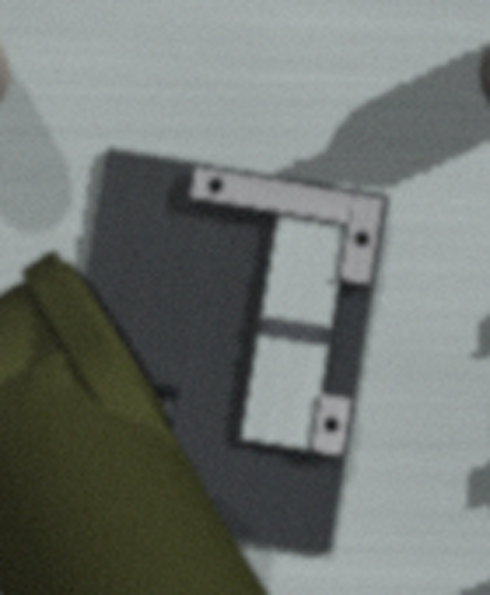

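```bash
python3 -c "
from h import *
T=np.load('top2.npy',allow_pickle=True).item()['img'];S=np.load('scene2.npy',allow_pickle=True).item()['img']
cv2.imwrite('pics/q1.png',cv2.resize(T[233:313,318:368],None,fx=7.5,fy=7.5,interpolation=cv2.INTER_CUBIC))
cv2.imwrite('pics/q2.png',cv2.resize(S[185:260,245:330],None,fx=8,fy=8,interpolation=cv2.INTER_CUBIC))
"
```

```text
(no output)
```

View pics/q1.png

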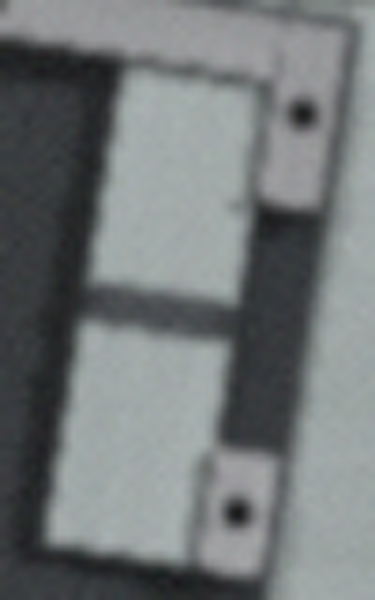

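View pics/q2.png

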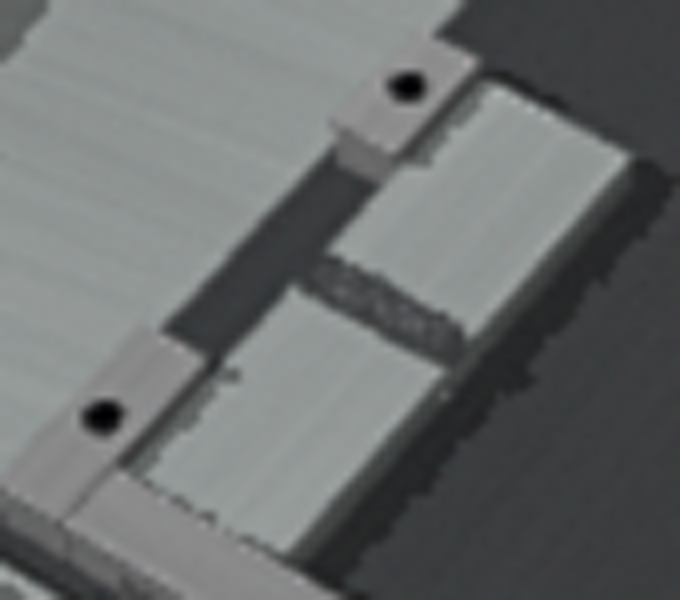

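```bash
cat > rect.py <<'E'
from h import *
def rectify(d,z,f=4000,x0=-.13,x1=.13,y0=-.11,y1=.05):
    # image coords: u along sq x, v along -sq y
    xs=np.arange(x0,x1,1/f); ys=np.arange(y1,y0,-1/f)
    X,Y=np.meshgrid(xs,ys); c,s=np.cos(-.1495),np.sin(-.1495)
    W=np.stack([.5449+c*X-s*Y,.0177+s*X+c*Y,np.full_like(X,z)],-1).reshape(-1,3)
    q=proj(d,W).reshape(*X.shape,2).astype(np.float32)
    return cv2.remap(d['img'],q[...,0],q[...,1],cv2.INTER_CUBIC)
E
python3 -c "
from rect import *
for n in ('scene2','top2'):
    d=np.load(n+'.npy',allow_pickle=True).item()
    for z in (.022,.028):
        im=rectify(d,z,3000); cv2.imwrite(f'pics/r_{n}_{int(z*1000)}.png',im)
    print(im.shape)
"
```

```text
(480, 780, 3)
(480, 780, 3)
```

View pics/r_top2_22.png

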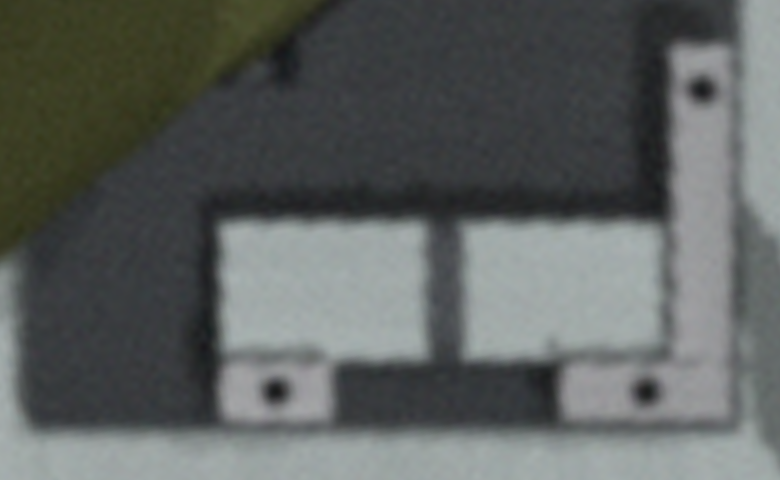

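View pics/r_scene2_22.png

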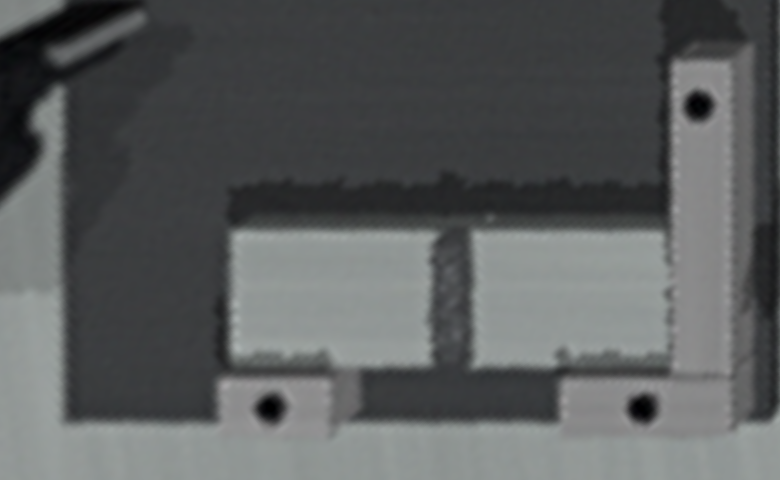

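Emit:
{"method": "servo_tool", "body": {"deltas": [{"jaw": 0.065, "travel": [0.02, 0.04, 0.0], "spin": 0}, {"jaw": 0.065, "travel": [0.04, 0.08, 0.004], "spin": 0}, {"jaw": 0.065, "travel": [0.055, 0.12, 0.008], "spin": 0}, {"jaw": 0.065, "travel": [0.06, 0.138, 0.009], "spin": 0}, {"jaw": 0.065, "travel": [0.0615, 0.14, 0.009], "spin": 0}, {"jaw": 0.065, "travel": [0.0615, 0.14, 0.009], "spin": 0}, {"jaw": 0.065, "travel": [0.0615, 0.14, 0.009], "spin": 0}, {"jaw": 0.065, "travel": [0.0615, 0.14, 0.009], "spin": 0}]}}

```text
time: 17.23
ee_pos: [0.5584, -0.0391, 0.0866]
ee_rot: [-0.0, 0.997, -0.075, -0.0]
contact_force: [-0.4, 0.3, -0.0]
finger_gap: 0.0652
```

```bash
python3 -c "
from h import *
a=tow(.02,-.047); go((*a,.05,-.1495)); snap('s'); print(insq(st()[0]['ee_pos']))"
```

```text
t 17.23 pos [ 0.5584 -0.0391  0.0866] yaw -0.1497 tilt [-0.0003  0.001 ] F [-0.4  0.3 -0. ] gap 0.0652
(np.float64(0.5576765582391089), np.float64(-0.03175462121544012), 0.05, -0.1495) travel [-0.0018, -0.0072, 0.0367] spin -0.0002 rows 0.9
[ 0.02180107 -0.05399926]
```

View pics/s.png

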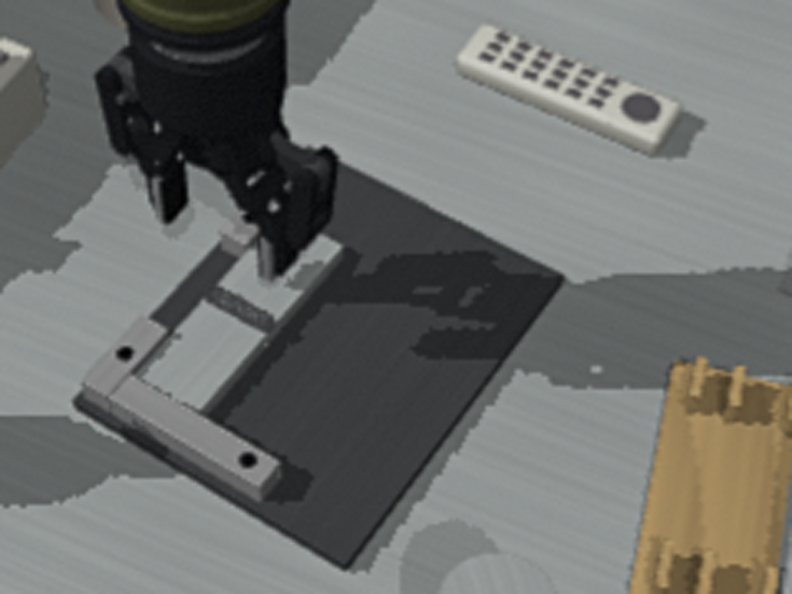

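Correct by 7 mm in y and descend.

Emit:
{"method": "servo_tool", "body": {"deltas": [{"jaw": 0.065, "travel": [-0.002, -0.007, 0.0], "spin": 0}, {"jaw": 0.065, "travel": [-0.002, -0.007, 0.01], "spin": 0}, {"jaw": 0.065, "travel": [-0.002, -0.007, 0.03], "spin": 0}, {"jaw": 0.065, "travel": [-0.002, -0.007, 0.037], "spin": 0}, {"jaw": 0.065, "travel": [-0.002, -0.007, 0.037], "spin": 0}, {"jaw": 0.065, "travel": [-0.002, -0.007, 0.037], "spin": 0}]}}

```text
time: 17.78
ee_pos: [0.5572, -0.0327, 0.0493]
ee_rot: [-0.0, 0.997, -0.075, -0.001]
contact_force: [-0.5, 0.8, 0.4]
finger_gap: 0.0651
```

```bash
python3 -c "
from h import *
a=tow(.02,-.047); go((*a,.021,-.1495)); snap('t'); print(insq(st()[0]['ee_pos']))"
```

```text
t 17.78 pos [ 0.5572 -0.0327  0.0493] yaw -0.1502 tilt [-0.0014  0.0002] F [-0.5  0.8  0.4] gap 0.0651
(np.float64(0.5576765582391089), np.float64(-0.03175462121544012), 0.021, -0.1495) travel [0.0004, -0.0011, 0.0283] spin -0.0007 rows 0.7
[ 0.0201374  -0.04815615]
```

View pics/t.png

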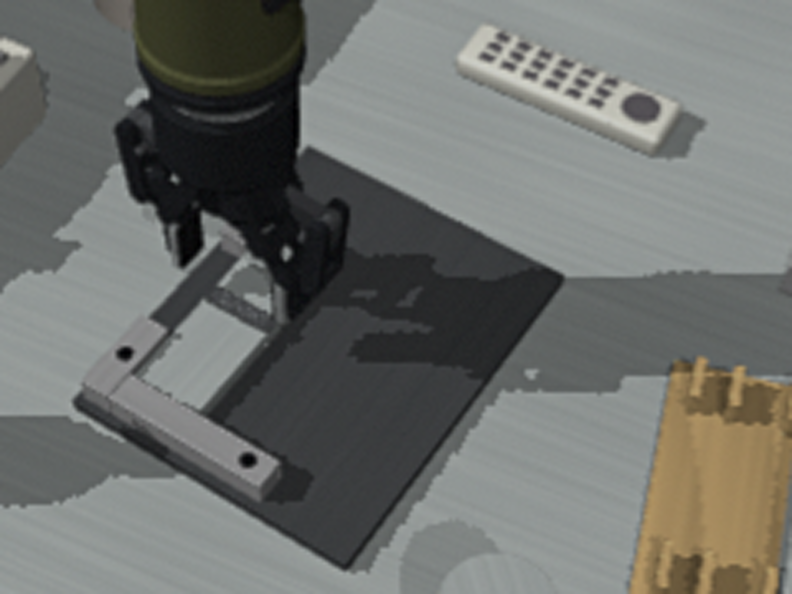

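Emit:
{"method": "servo_tool", "body": {"deltas": [{"jaw": 0.065, "travel": [0, -0.001, 0.012], "spin": 0}, {"jaw": 0.065, "travel": [0, -0.001, 0.022], "spin": 0}, {"jaw": 0.065, "travel": [0, -0.001, 0.027], "spin": 0}, {"jaw": 0.065, "travel": [0, -0.001, 0.028], "spin": 0}, {"jaw": 0.065, "travel": [0, -0.001, 0.028], "spin": 0}, {"jaw": 0.065, "travel": [0, -0.001, 0.028], "spin": 0}]}}

```text
time: 18.33
ee_pos: [0.5579, -0.0323, 0.022]
ee_rot: [-0.0, 0.997, -0.076, 0.0]
contact_force: [-0.0, 0.2, -0.2]
finger_gap: 0.065
```

```bash
python3 -c "
from h import *
go(); snap('u'); print(insq(st()[0]['ee_pos']))"
```

```text
t 18.33 pos [ 0.5579 -0.0323  0.022 ] yaw -0.1512 tilt [0.0003 0.    ] F [-0.   0.2 -0.2] gap 0.065
[ 0.02045609 -0.04756564]
```

View pics/u.png

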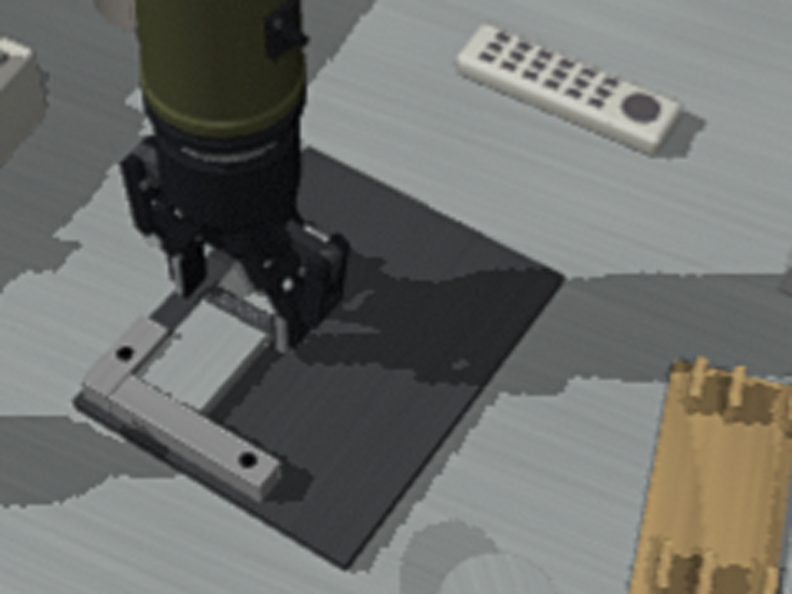

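Emit:
{"method": "servo_tool", "body": {"deltas": [{"jaw": 0.056, "travel": [0, 0, 0.001], "spin": 0}, {"jaw": 0.052, "travel": [0, 0, 0.002], "spin": 0}, {"jaw": 0.048, "travel": [0, 0, 0.002], "spin": 0}, {"jaw": 0.042, "travel": [0, 0, 0.002], "spin": 0}, {"jaw": 0.04, "travel": [0, 0, 0.002], "spin": 0}, {"jaw": 0.04, "travel": [0, 0, 0.002], "spin": 0}, {"jaw": 0.04, "travel": [0, 0, 0.002], "spin": 0}], "grip_force": 50}}

```text
time: 18.97
ee_pos: [0.5578, -0.032, 0.0201]
ee_rot: [-0.0, 0.997, -0.075, 0.0]
contact_force: [-1.7, 1.5, 5.6]
finger_gap: 0.0446
```

```bash
python3 -c "
from h import *
go(); snap('v'); print(insq(st()[0]['ee_pos']))"
```

```text
t 18.97 pos [ 0.5578 -0.032   0.0201] yaw -0.1511 tilt [0.0004 0.0002] F [-1.7  1.5  5.6] gap 0.0446
[ 0.02020112 -0.04724493]
```

View pics/v.png

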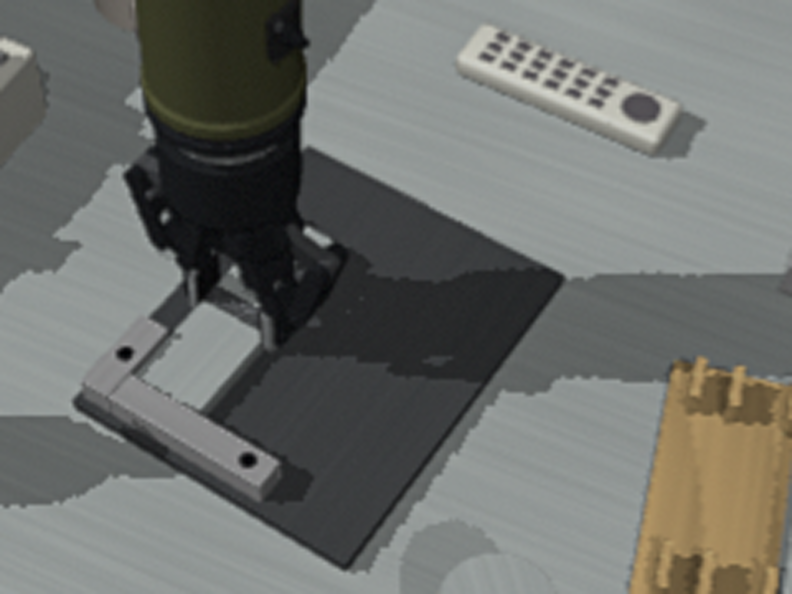

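```bash
python3 - <<'E'
from h import *
P=(.554,-.293,-.052)
def rectP(d,z,f=4000):
    xs=np.arange(-.1,.1,1/f); ys=np.arange(.07,-.07,-1/f); X,Y=np.meshgrid(xs,ys)
    c,s=np.cos(P[2]),np.sin(P[2]); W=np.stack([P[0]+c*X-s*Y,P[1]+s*X+c*Y,np.full_like(X,z)],-1).reshape(-1,3)
    q=proj(d,W).reshape(*X.shape,2).astype(np.float32)
    im=cv2.remap(d['img'],q[...,0],q[...,1],cv2.INTER_CUBIC)
    for x in (-60,-40,40,60): cv2.line(im,(int((x/1000+.1)*f),int(.035*f)),(int((x/1000+.1)*f),int(.105*f)),(0,0,255),1)
    for y in (35,-35): cv2.line(im,(0,int((.07-y/1000)*f)),(im.shape[1],int((.07-y/1000)*f)),(0,255,0),1)
    return im
for n in ('scene','top'):
    d=np.load(n+'.npy',allow_pickle=True).item()
    cv2.imwrite(f'pics/die_{n}.png',np.clip(rectP(d,.098).astype(float)*1.3,0,255).astype(np.uint8))
E
```

```text
(no output)
```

View pics/die_scene.png

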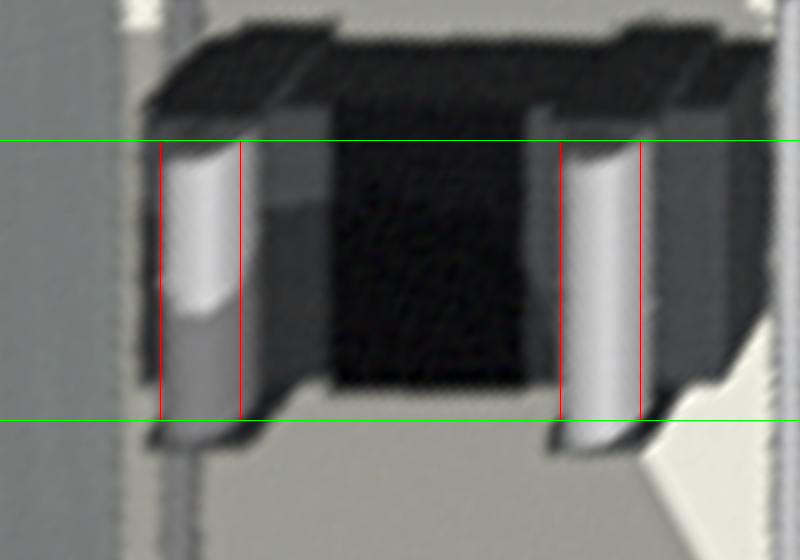

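View pics/die_top.png

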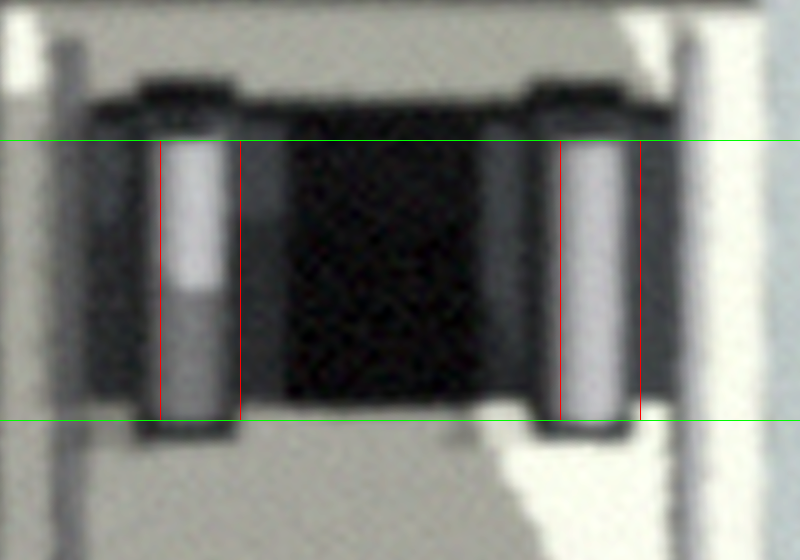

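```bash
python3 -c "
from h import *
go((.552,-.2937,.16,-.052))"
```

```text
t 19.02 pos [ 0.5578 -0.032   0.0201] yaw -0.1509 tilt [0.0005 0.0002] F [-2.   0.9  6. ] gap 0.0449
(0.552, -0.2937, 0.16, -0.052) travel [0.0336, 0.2595, -0.1399] spin -0.0989 rows 7.1
```

Emit:
{"method": "servo_tool", "body": {"deltas": [{"jaw": 0.04, "travel": [0, 0, -0.01], "spin": 0}, {"jaw": 0.04, "travel": [0, 0, -0.035], "spin": 0}, {"jaw": 0.04, "travel": [0, 0, -0.07], "spin": 0}, {"jaw": 0.04, "travel": [0.001, 0.01, -0.105], "spin": 0}, {"jaw": 0.04, "travel": [0.005, 0.035, -0.13], "spin": -0.01}, {"jaw": 0.04, "travel": [0.009, 0.07, -0.14], "spin": -0.03}, {"jaw": 0.04, "travel": [0.014, 0.11, -0.14], "spin": -0.04}, {"jaw": 0.04, "travel": [0.019, 0.15, -0.14], "spin": -0.06}, {"jaw": 0.04, "travel": [0.024, 0.185, -0.14], "spin": -0.075}, {"jaw": 0.04, "travel": [0.028, 0.215, -0.14], "spin": -0.09}]}}

```text
time: 19.85
ee_pos: [0.5517, -0.2528, 0.1599]
ee_rot: [0.001, 1.0, -0.031, -0.001]
contact_force: [1.1, 0.0, -2.9]
finger_gap: 0.0446
```

```bash
python3 -c "
from h import *
go((.552,-.2937,.16,-.052)); snap('w',40,30,280,210,2.8)"
```

```text
t 19.85 pos [ 0.5517 -0.2528  0.1599] yaw -0.0628 tilt [-0.0011 -0.0011] F [ 1.1  0.  -2.9] gap 0.0446
(0.552, -0.2937, 0.16, -0.052) travel [0.0029, 0.0408, -0.0] spin -0.0108 rows 1.0
```

View pics/w.png

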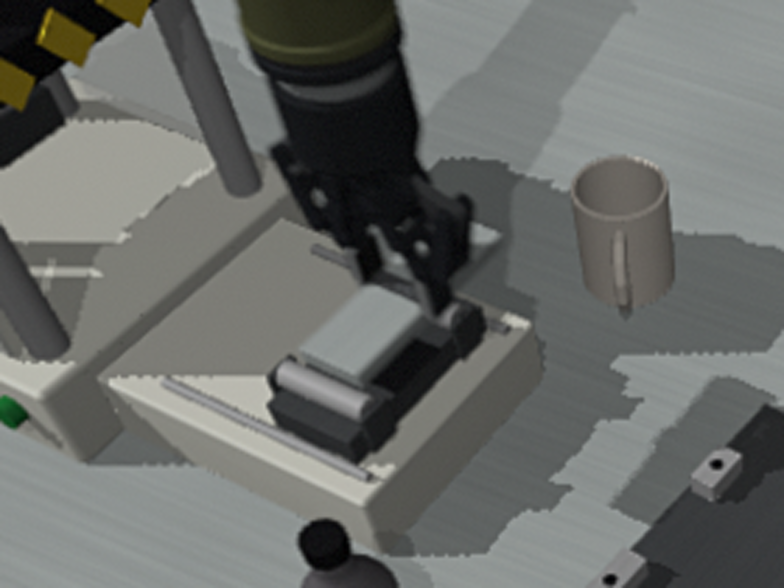

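Emit:
{"method": "servo_tool", "body": {"deltas": [{"jaw": 0.04, "travel": [0.001, 0.02, 0], "spin": -0.005}, {"jaw": 0.04, "travel": [0.003, 0.036, 0], "spin": -0.011}, {"jaw": 0.04, "travel": [0.003, 0.041, 0], "spin": -0.011}, {"jaw": 0.04, "travel": [0.003, 0.041, 0], "spin": -0.011}, {"jaw": 0.04, "travel": [0.003, 0.041, 0.01], "spin": -0.011}, {"jaw": 0.04, "travel": [0.003, 0.041, 0.02], "spin": -0.011}, {"jaw": 0.04, "travel": [0.003, 0.041, 0.03], "spin": -0.011}, {"jaw": 0.04, "travel": [0.003, 0.041, 0.03], "spin": -0.011}, {"jaw": 0.04, "travel": [0.003, 0.041, 0.03], "spin": -0.011}]}}

```text
time: 20.65
ee_pos: [0.553, -0.2891, 0.1285]
ee_rot: [-0.001, 1.0, -0.024, -0.001]
contact_force: [0.1, -0.2, -1.9]
finger_gap: 0.0445
```

```bash
python3 -c "
from h import *
go((.552,-.2937,.1135,-.052)); snap('x',40,30,280,210,2.8)"
```

```text
t 20.65 pos [ 0.553  -0.2891  0.1285] yaw -0.0489 tilt [-0.0021  0.0013] F [ 0.1 -0.2 -1.9] gap 0.0445
(0.552, -0.2937, 0.1135, -0.052) travel [-0.0008, 0.0046, 0.015] spin 0.0031 rows 0.4
```

View pics/x.png

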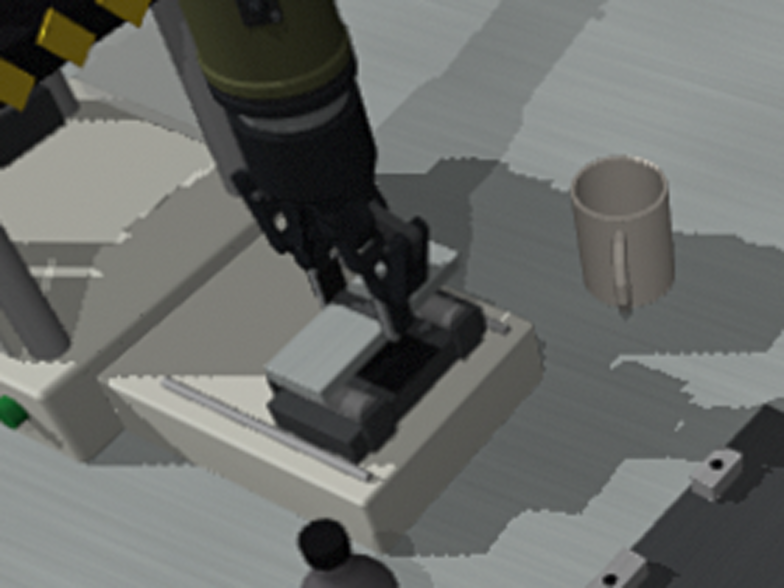

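Emit:
{"method": "servo_tool", "body": {"deltas": [{"jaw": 0.04, "travel": [-0.001, 0.003, 0.004], "spin": 0.003}, {"jaw": 0.04, "travel": [-0.001, 0.0045, 0.009], "spin": 0.003}, {"jaw": 0.04, "travel": [-0.001, 0.0045, 0.0135], "spin": 0.003}, {"jaw": 0.04, "travel": [-0.001, 0.0045, 0.0145], "spin": 0.003}, {"jaw": 0.04, "travel": [-0.001, 0.0045, 0.0145], "spin": 0.003}, {"jaw": 0.04, "travel": [-0.001, 0.0045, 0.0145], "spin": 0.003}]}}

```text
time: 21.2
ee_pos: [0.5523, -0.2946, 0.1152]
ee_rot: [-0.0, 1.0, -0.027, -0.0]
contact_force: [-0.6, 0.3, -2.9]
finger_gap: 0.0444
```

```bash
python3 -c "
from h import *
go((.552,-.2937,.112,-.052)); snap('y',80,90,160,130,5);snap('y2',415,220,130,120,5,'top')"
```

```text
t 21.2 pos [ 0.5523 -0.2946  0.1152] yaw -0.0532 tilt [-0.      0.0002] F [-0.6  0.3 -2.9] gap 0.0444
(0.552, -0.2937, 0.112, -0.052) travel [-0.0004, -0.0009, 0.0032] spin -0.0012 rows 0.1
```

View pics/y.png

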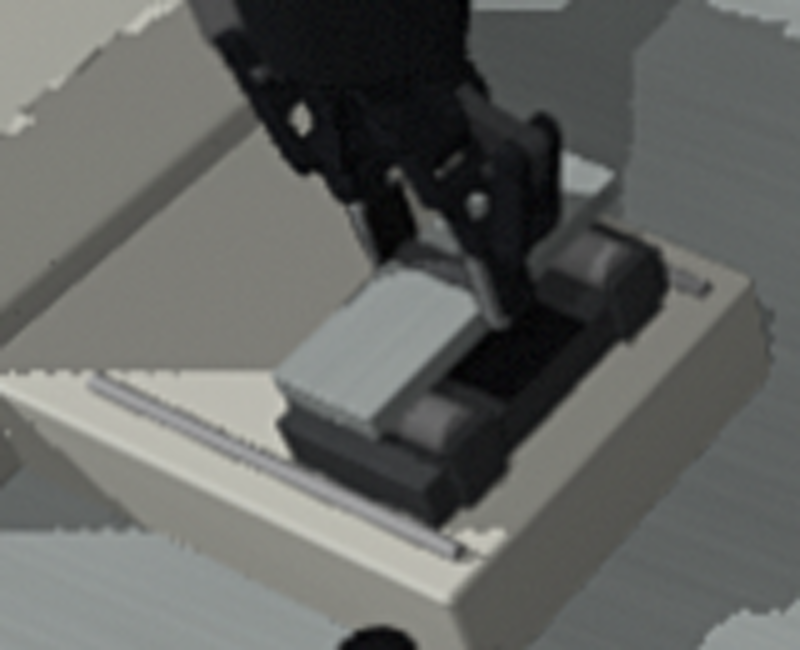

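View pics/y2.png

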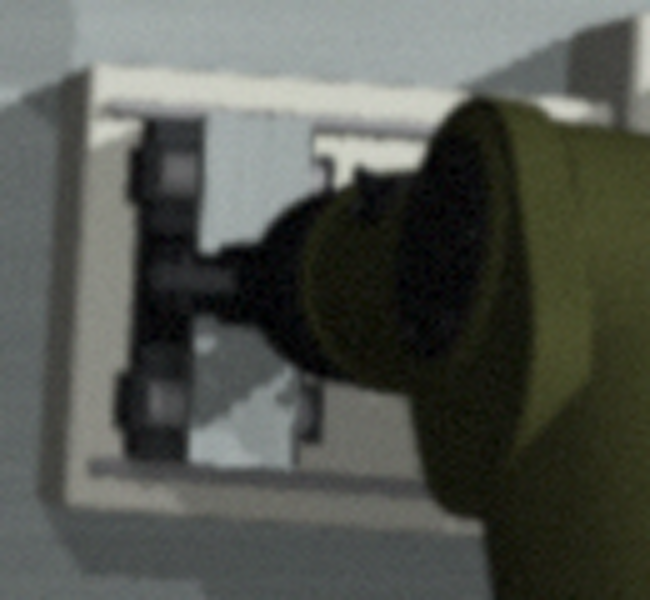

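Emit:
{"method": "servo_tool", "body": {"deltas": [{"jaw": 0.04, "travel": [0, -0.001, 0.001], "spin": 0}, {"jaw": 0.04, "travel": [0, -0.001, 0.002], "spin": 0}, {"jaw": 0.04, "travel": [0, -0.001, 0.0025], "spin": 0}, {"jaw": 0.04, "travel": [0, -0.001, 0.0025], "spin": 0}]}}

```text
time: 21.63
ee_pos: [0.5523, -0.2936, 0.1126]
ee_rot: [-0.0, 1.0, -0.027, -0.0]
contact_force: [0.3, -0.1, -2.6]
finger_gap: 0.0443
```

```bash
python3 - <<'E'
from h import *
go((.552,-.2937,.112,-.052))
P=(.552,-.2937,-.052)
c,s=np.cos(P[2]),np.sin(P[2])
def W(L): L=np.array(L,float)/1000; return np.stack([P[0]+c*L[:,0]-s*L[:,1],P[1]+s*L[:,0]+c*L[:,1],L[:,2]],1)
for n,(x,y,w,h) in (('scene',(80,90,160,130)),('top',(415,220,130,120))):
    d=eyes.get_image(n); np.save(n+'3.npy',d,allow_pickle=True)
    im=cv2.resize(d['img'][y:y+h,x:x+w],None,fx=5,fy=5,interpolation=cv2.INTER_CUBIC)
    for z,col in ((116,(0,0,255)),(104,(0,255,0))):
        q=(proj(d,W([(75,23,z),(-75,23,z),(-75,-23,z),(75,-23,z)]))-[x,y]+.5)*5
        cv2.polylines(im,[q.astype(int)],True,col,1)
    cv2.imwrite(f'pics/z_{n}.png',im)
E
```

```text
t 21.63 pos [ 0.5523 -0.2936  0.1126] yaw -0.0531 tilt [-0.0001  0.0001] F [ 0.3 -0.1 -2.6] gap 0.0443
(0.552, -0.2937, 0.112, -0.052) travel [-0.0003, 0.0001, 0.0006] spin -0.0011 rows 0.0
```

View pics/z_scene.png

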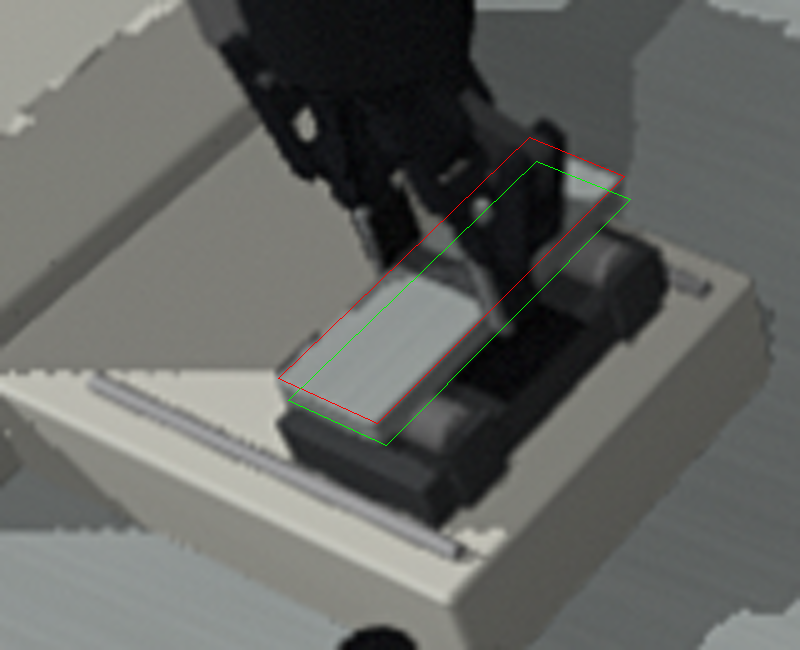

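View pics/z_top.png

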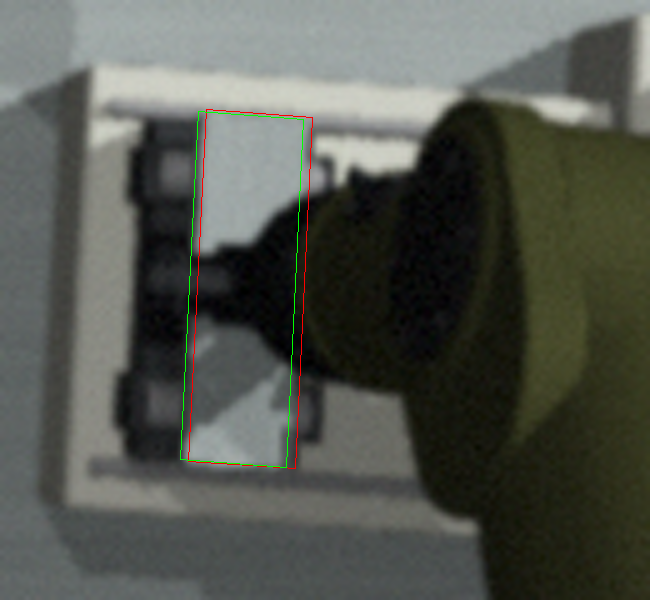

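Emit:
{"method": "servo_tool", "body": {"deltas": [{"jaw": 0.04, "travel": [-0.001, -0.001, 0.0005], "spin": 0}, {"jaw": 0.04, "travel": [-0.001, -0.001, 0.001], "spin": 0}, {"jaw": 0.04, "travel": [-0.001, -0.001, 0.0015], "spin": 0}, {"jaw": 0.04, "travel": [-0.001, -0.001, 0.0015], "spin": 0}]}}

```text
time: 22.07
ee_pos: [0.5514, -0.2927, 0.1122]
ee_rot: [0.0, 1.0, -0.027, 0.0]
contact_force: [-2.8, 0.6, 5.1]
finger_gap: 0.0445
```

Emit:
{"method": "servo_tool", "body": {"deltas": [{"jaw": 0.05, "travel": [0, 0, 0], "spin": 0}, {"jaw": 0.056, "travel": [0, 0, 0], "spin": 0}, {"jaw": 0.062, "travel": [0, 0, 0], "spin": 0}, {"jaw": 0.064, "travel": [0, 0, 0], "spin": 0}, {"jaw": 0.064, "travel": [0, 0, 0], "spin": 0}, {"jaw": 0.064, "travel": [0, 0, -0.015], "spin": 0}, {"jaw": 0.064, "travel": [0, 0, -0.035], "spin": 0}, {"jaw": 0.064, "travel": [0, 0, -0.07], "spin": 0}, {"jaw": 0.064, "travel": [-0.02, -0.04, -0.08], "spin": 0}, {"jaw": 0.064, "travel": [-0.05, -0.08, -0.08], "spin": 0}]}}

```text
time: 22.9
ee_pos: [0.5151, -0.2209, 0.1935]
ee_rot: [0.001, 1.0, -0.028, 0.003]
contact_force: [0.9, 2.3, -0.1]
finger_gap: 0.064
```

Emit:
{"method": "servo_tool", "body": {"deltas": [{"jaw": 0.064, "travel": [-0.02, -0.04, 0], "spin": 0}, {"jaw": 0.064, "travel": [-0.04, -0.08, 0], "spin": 0}, {"jaw": 0.064, "travel": [-0.06, -0.12, 0], "spin": 0}, {"jaw": 0.064, "travel": [-0.06, -0.15, 0], "spin": 0}, {"jaw": 0.064, "travel": [-0.06, -0.15, 0], "spin": 0}, {"jaw": 0.064, "travel": [-0.06, -0.15, 0], "spin": 0}, {"jaw": 0.064, "travel": [-0.06, -0.15, 0], "spin": 0}, {"jaw": 0.064, "travel": [-0.06, -0.15, 0], "spin": 0}]}}

```text
time: 23.57
ee_pos: [0.4608, -0.0687, 0.1909]
ee_rot: [0.0, 1.0, -0.028, 0.0]
contact_force: [0.1, -0.9, 0.0]
finger_gap: 0.0642
```

```bash
python3 - <<'E'
from h import *
go()
P=(.552,-.2937,-.052)
c,s=np.cos(P[2]),np.sin(P[2])
f=4000
def rectP(d,z):
    xs=np.arange(-.1,.1,1/f); ys=np.arange(.07,-.07,-1/f); X,Y=np.meshgrid(xs,ys)
    W=np.stack([P[0]+c*X-s*Y,P[1]+s*X+c*Y,np.full_like(X,z)],-1).reshape(-1,3)
    q=proj(d,W).reshape(*X.shape,2).astype(np.float32)
    im=cv2.remap(d['img'],q[...,0],q[...,1],cv2.INTER_CUBIC)
    g=lambda x,y:(int((x/1000+.1)*f),int((.07-y/1000)*f))
    cv2.rectangle(im,g(-75,23),g(75,-23),(0,0,255),1); cv2.line(im,g(0,30),g(0,-30),(0,255,0),1)
    return im
for n in ('scene','top'):
    d=eyes.get_image(n); np.save(n+'4.npy',d,allow_pickle=True)
    cv2.imwrite(f'pics/fin_{n}.png',rectP(d,.114)); cv2.imwrite(f'pics/full_{n}.png',d['img'])
E
```

```text
t 23.57 pos [ 0.4608 -0.0687  0.1909] yaw -0.055 tilt [ 0.     -0.0003] F [ 0.1 -0.9  0. ] gap 0.0642
```

View pics/fin_scene.png

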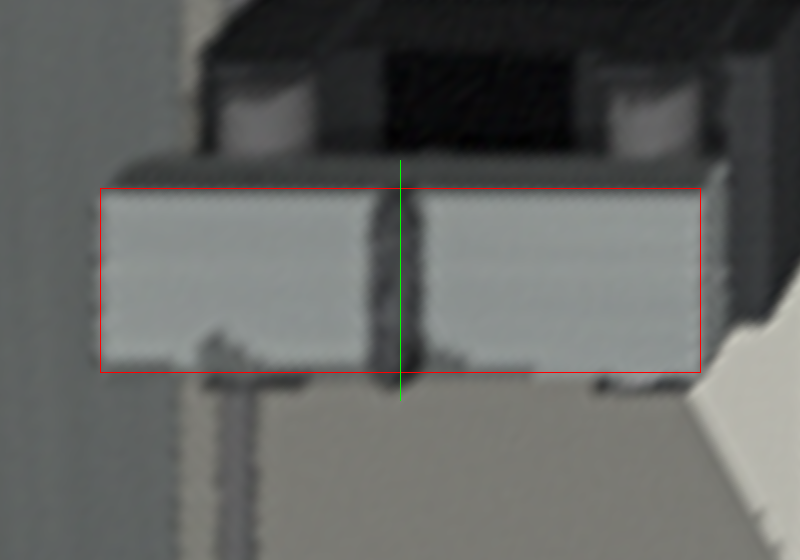

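View pics/fin_top.png

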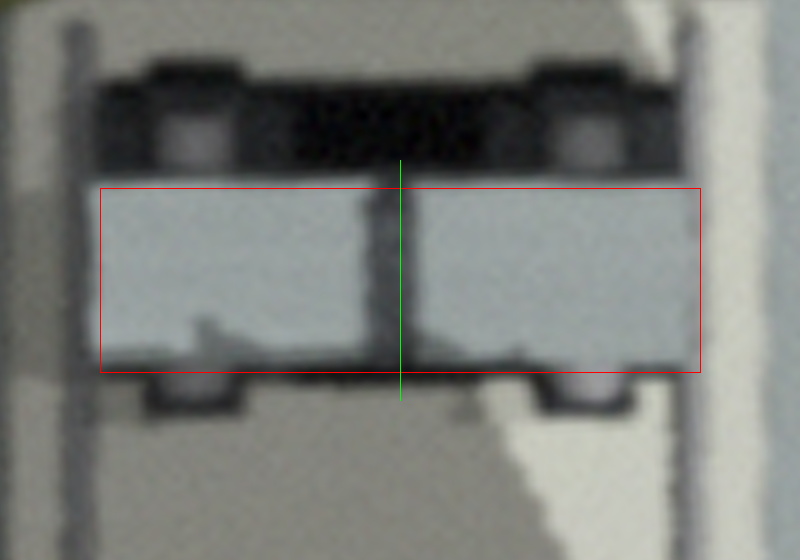

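View pics/full_scene.png

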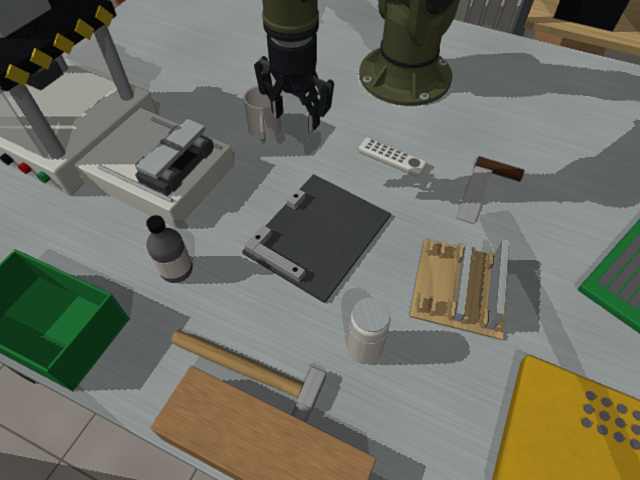

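```bash
python3 -c "
from h import *
go(); print(env.job_done())"
```

```text
t 23.67 pos [ 0.4606 -0.0688  0.1908] yaw -0.0556 tilt [-0.0003 -0.0001] F [ 0.2 -0.1  0.1] gap 0.0641
the job is handed in; nothing more can be done
None
```

The weld coupon now lies flat across both rollers of the bend die, released. I handed the job in at 23.7 s. The hand-in reports no verdict, so the results below are from my own checks.

**What I did:**
- I lifted the coupon out of its slot, stood it on the squaring plate and tipped it onto its face.
- I pushed it against the side fence, then the end fence, then the side fence again, until it stopped moving in each direction, and let go.
- I picked it up across its width at the weld and set it down on the rollers.

**Squaring plate:** the rectified pictures from both cameras showed the coupon parallel to and touching both fences before I picked it up. I checked this by eye and did not measure the angle.

**Die:** measured against the rollers in each camera's own picture:
- **Weld position:** about 0.5 to 1.2 mm from midway between the rollers (limit 6 mm).
- **Along the rollers:** within about 2 to 3 mm of the middle (limit 8 mm).
- **Square and flat:** it looks square to the rollers and flat on both in both pictures. I did not measure this angle.

**Other objects:** in the last scene picture the other two plates, the can and the bottle look to be where they started. The arm was clear of everything.

**Where the checks disagreed:**
- The two cameras differ by about 5 mm in x on the absolute positions of the fixed parts. I used the mean, and the felt contact with the end fence agreed with it to about 0.4 mm.
- Along the rollers, the top view puts the coupon about 1 mm to one side of the middle and the scene view about 2 mm to the other.
- The two side-fence pushes stopped about 1.5 mm apart. I put this down to the coupon not being fully squared at the first push, but did not confirm it.

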